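# Weigh a mainspring barrel on the bench balance

## Robot

A 7-joint arm with a two-finger parallel gripper is mounted at the origin on the work surface. World frame = base frame: x ahead of the robot, y to its left, z up, the work surface at z = 0. Lengths are in m, angles in rad, forces in N, time in s.
With the tool pointing down it reaches from about 0.425 to 0.875 m from the base axis. Payload 8.4 kg.
Tool frame: the origin (TCP) lies on the centre line of the jaws, within the pads' length; the fingertips stand 17 mm ahead of it and the grasp point (between the pads) lies 2 mm behind it; z points along the fingers, y is the line along which they close (so a half turn about z gives the same grasp; the last joint's range is limited). The gripper opens to 85 mm and grips with 20 to 120 N. Pads are 22 mm wide; open, the fingers measure 114 mm over their backs; the gripper's body (76 mm by 85 mm) begins 54 mm behind the grasp point. The pads swing forward as they close: fully open they stand 13 mm farther back than shut.
Start: joints at [1.157, 0.333, 0.04, 1.465, -0.013, 1.343, -0.059], TCP at [0.201, -0.618, 0.211] pointing down, gripper open.
Joint ranges: [-2.58, 2.58], [-0.38, 2.09], [-1.3, 1.39], [0.25, 2.4], [-1.5, 4.64], [0.08, 2.09], [-2.65, 2.65]. Speed limits (rad/s): [2.22, 2.22, 2.79, 2.79, 3.14, 3.14, 3.14].

## Interface

Orientations are given as a rotation vector (axis times angle).
In Python, from workcell import bot gives the robot as it stands. The module is installed in compiled form; this text tells all that it offers.
- The arm moves only by the tool apply_moves, never from a script. Its argument "series" is one flat list of numbers, 7 for each row, row after row: the turn, a rotation vector about the tool's x, y, z in rad, then the shift along the tool's x, y, z in mm, then the opening, from -1 (shut) to 1 (fully open). In form: [ax, ay, az, dx, dy, dz, fingers, ax, ay, az, dx, dy, dz, fingers, ...]. A call has 1 to 12 rows; each row shifts and turns the commanded pose from where the row before left it, along the tool's axes as they then stand; what a row does not reach is not made up. A row lasts 1/12 s, in which the tool goes at most 41.7 mm and 7.16 degrees, less where a joint would pass 70% of its speed; a pose out of reach is approached as far as the arm can. A call is refused whole if a number of a shift passes 41.7 or a number of a turn 0.125, either way. A call with a gripper value outside its range is refused whole. The fingers move at their own pace and stop on an object; the grip force is fixed at half the most. Time passes only in rows, so rows that do not move let the fingers close. It gives the time, the measured TCP pose, the force, the opening and the grip force at its end, in the units of the state.
- bot.read_state(): the state, without advancing time (a new reading comes with each control period).
- bot.camera(name): name is "scene" or "top" or "wrist"; returns the picture (480x640x3 uint8, red, green, blue); there is no depth.
- bot.camera_params(name): a dict with "camera_matrix" (3x3 intrinsics, pixels), "rvec" (rotation vector, rad) and "tvec" (3), from world to camera coordinates, as OpenCV has them. Camera axes: x right, y down, z forward; pixel columns grow to the right and rows downward; lengths in m; the calibration is good to about 2 mm. A picture is of the moment at which its call begins: read the wrist's pose just before it. camera_params takes no time and is no camera call; for the wrist camera it gives the pose at the moment of the call.
- bot.close_job(): hands the job in; it is judged then, once.
The state is a dict: "time_s": time; "joint_positions": joint angles; "joint_vel": joint speeds; "joint_torque": joint torques, N m; "tcp_pos": TCP position; "eef_rot": TCP orientation; "contact_force": force on the tool from outside, world axes, zero at the start; "torque": the same for the moment, N m; "opening": finger opening in m; "grasp_force": force on a finger pad.
Only numpy, scipy, OpenCV 4.12 (cv2) and the standard library are available. Lean on these libraries where they do the work, as an engineer would, in place of code of your own. Each camera call takes 0.05 s, during which the arm holds its last target. There are 200 camera calls.

## Task

Weigh the brass mainspring barrel on the bench balance. First draw the red arrest pin straight up out of its bore and hang it by its head in the forked parking notch beside it, so that the beam swings free; then stand brass weights from the sloping rack upright in the empty pan, choosing those that bring the beam level (needle in the green mark, to within about 2 degrees). Leave the barrel in its pan, keep the weights you do not use off the balance, and do not disturb the other things on the bench.

Things in the scene. Friction and masses are not known exactly. Their poses are not given: they have to be found in the camera images.
- beam (a joint): Tilt of the balance beam in rad: 0 is level, positive when the weight pan is lower, negative when the barrel pan is lower. Stops at -0.36 and 0.36. With the pin out a weak spring holds the beam in proportion to the difference: about 0.053 rad for each 50 g (140 mm arms, 1.3 N m/rad), it settles in about 1 s. With the pin in, it is locked within about 0.04 rad of level.
- balance: Bench balance, fixed. Origin under the centre of its 150 x 200 x 20 mm base; x runs from its front (the side towards the robot, -x) to its back, y along the level beam. Beam pivot at (0, 0, 120) mm; the barrel pan is at y = +140 mm, the weight pan at y = -140 mm; pans always stay horizontal. Above the beam a red needle, in front of a white scale plate that reaches 240 mm high (90 mm wide along y, at x = 20 mm).
- pan_w_floor (a point): Centre of the inner floor of the empty weight pan, a steel tray 170 mm (x) by 105 mm (y) outside with a rim 3 mm thick, 7 mm above the floor. z up, axes as the balance. At 155 mm above the bench when the beam is level, up to 50 mm higher when the barrel pan is down; it sinks as weight is added, and a weight counts the same anywhere in the pan.
- pan_b_floor (a point): Centre of the inner floor of the barrel pan, same tray; moves opposite to the weight pan.
- barrel: Brass mainspring barrel with a toothed rim, 82 mm diameter, 46 mm high with its arbor, lying flat in the barrel pan; its mass is not known, 80 to 310 g. Origin at the centre of its underside.
- pin: Arrest pin, upright at the start: steel shank 10 mm diameter, 70 mm long, under a red cylindrical head 32 mm diameter, 36 mm high (70 to 106 mm above the tip). Origin at the shank's tip, z up to the head. It stands in the bore at the balance's front, its tip 46 mm deep in the bore, and passes through a fork on the beam whose top is 63 mm above the bench: lift it at least 65 mm to be clear. Drawing it takes up to about 15 N.
- pin_shoulder (a point): Point on the pin's axis at the underside of its head, 70 mm above the tip.
- bore (a point): Mouth of the pin's bore, 50 mm above the bench, at (-100, 0) mm in the balance's frame.
- notch (a point): Parking notch: centre of a slot 16 mm wide in a horizontal steel forked plate (6 mm thick, top surface at this point, 82 mm above the bench; prongs 10 mm wide to either side in y, at (-100, +70) mm of the balance). The slot is open to the front (the balance's -x) and above, 26 mm from this point to the prong ends and 26 mm to its closed back. Parked, the pin's shank hangs in the slot and the underside of its head rests on the plate, so that point pin_shoulder is at this point.
- rack: Wooden weight rack, fixed, 206 mm wide (y). Origin under its middle; front is -x. The deck slopes 28 degrees, falling to the front; three pockets at y = -62, 0, +62 mm, deck centre at 90 mm height. A glass dust cover 6 mm thick lies over it 257 to 263 mm above the bench, from x = -18 to +81 mm, on two brass posts at the back corners, so the weights must be taken from the front with the tool tilted along their axes (leaning back towards the front).
- w50: 50 g brass weight with a yellow knob: round foot 34 mm diameter and 5 mm high, thin stem, knob 18 mm diameter and 24 mm high (50 to 74 mm above the underside). 74 mm high in all. Origin at the centre of its underside, z up along its axis to the knob. At the start it stands in one of the rack's three pockets (any of the three), its axis leaning 28 degrees towards the rack's front; draw it out along its axis (the pocket's rim is at most 15 mm high).
- w100: 100 g brass weight with a white knob: round foot 34 mm diameter and 12 mm high, thin stem, knob 18 mm diameter and 24 mm high (50 to 74 mm above the underside). 74 mm high in all. Origin at the centre of its underside, z up along its axis to the knob. At the start it stands in one of the rack's three pockets (any of the three), its axis leaning 28 degrees towards the rack's front; draw it out along its axis (the pocket's rim is at most 15 mm high).
- w200: 200 g brass weight with a blue knob: round foot 34 mm diameter and 25 mm high, thin stem, knob 18 mm diameter and 24 mm high (50 to 74 mm above the underside). 74 mm high in all. Origin at the centre of its underside, z up along its axis to the knob. At the start it stands in one of the rack's three pockets (any of the three), its axis leaning 28 degrees towards the rack's front; draw it out along its axis (the pocket's rim is at most 15 mm high).
- loupe: Black eyeglass loupe, 44 mm diameter, 45 mm high, bystander. Origin at its underside.
- movement: Brass clock movement on a steel holder, 84 mm diameter, 62 mm high, with a winding stem reaching 74 mm out along its x, bystander. Origin at its underside.
- screwdriver: Screwdriver lying on the bench, 150 mm long, bystander.
- tin: Closed aluminium tin, 60 mm diameter, 45 mm high, bystander.
Not all that is in view belongs to the job. What is shaped like the w100 but black, pink or turquoise is not meant.

How it is judged:
On the way, in this order (a step that is already met when the one before it is completed fails the run):
1. the arrest pin is drawn and hangs upright by its head in the parking notch (horizontal distance between pin_shoulder and notch below 0.016 m and z of pin_shoulder in the frame of notch between -0.008 and 0.008 m and angle between pin's own z axis and vertical below 0.2 rad), for 0.2 s.
2. a weight stands upright in the weight pan (((x of w50 in the frame of pan_w_floor between -0.085 and 0.085 m and y of w50 in the frame of pan_w_floor between -0.053 and 0.053 m and z of w50 in the frame of pan_w_floor between -0.008 and 0.008 m and angle between w50's own z axis and vertical below 0.12 rad) or (x of w100 in the frame of pan_w_floor between -0.085 and 0.085 m and y of w100 in the frame of pan_w_floor between -0.053 and 0.053 m and z of w100 in the frame of pan_w_floor between -0.008 and 0.008 m and angle between w100's own z axis and vertical below 0.12 rad) or (x of w200 in the frame of pan_w_floor between -0.085 and 0.085 m and y of w200 in the frame of pan_w_floor between -0.053 and 0.053 m and z of w200 in the frame of pan_w_floor between -0.008 and 0.008 m and angle between w200's own z axis and vertical below 0.12 rad))), for 0.2 s.
At the end, for the whole second after the job is handed in: Beam at rest within 0.036 rad of level; at least one weight upright in the weight pan, every other also there or over 130 mm from its centre; barrel flat in its own pan; pin hanging upright in the notch, its shoulder within 16 mm sideways and 8 mm in height; all at rest (all of step 1 and value of joint beam between -0.036 and 0.036 rad and velocity of joint beam between -0.05 and 0.05 rad/s and ((x of w50 in the frame of pan_w_floor between -0.085 and 0.085 m and y of w50 in the frame of pan_w_floor between -0.053 and 0.053 m and z of w50 in the frame of pan_w_floor between -0.008 and 0.008 m and angle between w50's own z axis and vertical below 0.12 rad) or (x of w100 in the frame of pan_w_floor between -0.085 and 0.085 m and y of w100 in the frame of pan_w_floor between -0.053 and 0.053 m and z of w100 in the frame of pan_w_floor between -0.008 and 0.008 m and angle between w100's own z axis and vertical below 0.12 rad) or (x of w200 in the frame of pan_w_floor between -0.085 and 0.085 m and y of w200 in the frame of pan_w_floor between -0.053 and 0.053 m and z of w200 in the frame of pan_w_floor between -0.008 and 0.008 m and angle between w200's own z axis and vertical below 0.12 rad)) and x of barrel in the frame of pan_b_floor between -0.06 and 0.06 m and y of barrel in the frame of pan_b_floor between -0.03 and 0.03 m and z of barrel in the frame of pan_b_floor between -0.012 and 0.012 m and angle between barrel's own z axis and vertical below 0.15 rad and ((x of w50 in the frame of pan_w_floor between -0.085 and 0.085 m and y of w50 in the frame of pan_w_floor between -0.053 and 0.053 m and z of w50 in the frame of pan_w_floor between -0.008 and 0.008 m and angle between w50's own z axis and vertical below 0.12 rad) or horizontal distance between w50 and pan_w_floor above 0.13 m) and ((x of w100 in the frame of pan_w_floor between -0.085 and 0.085 m and y of w100 in the frame of pan_w_floor between -0.053 and 0.053 m and z of w100 in the frame of pan_w_floor between -0.008 and 0.008 m and angle between w100's own z axis and vertical below 0.12 rad) or horizontal distance between w100 and pan_w_floor above 0.13 m) and ((x of w200 in the frame of pan_w_floor between -0.085 and 0.085 m and y of w200 in the frame of pan_w_floor between -0.053 and 0.053 m and z of w200 in the frame of pan_w_floor between -0.008 and 0.008 m and angle between w200's own z axis and vertical below 0.12 rad) or horizontal distance between w200 and pan_w_floor above 0.13 m) and linear speed of each of w50, w100, w200, pin, barrel below 0.03 m/s); the robot touches nothing.
It fails at once if the loupe is pushed more than 40 mm from its place (distance of loupe from where it was at the start of the episode above 0.04 m).
It fails at once if the clock movement is pushed more than 40 mm from its place (distance of movement from where it was at the start of the episode above 0.04 m).
It fails at once if the screwdriver is pushed more than 40 mm from its place (distance of screwdriver from where it was at the start of the episode above 0.04 m).
It fails at once if the tin is pushed more than 40 mm from its place (distance of tin from where it was at the start of the episode above 0.04 m).
It fails at once if the barrel leaves its pan (not (x of barrel in the frame of pan_b_floor between -0.06 and 0.06 m and y of barrel in the frame of pan_b_floor between -0.03 and 0.03 m and z of barrel in the frame of pan_b_floor between -0.012 and 0.012 m and angle between barrel's own z axis and vertical below 0.15 rad)).
It also fails if it takes over 72 s, if anything falls off the work surface, if the arm or the gripper's body presses on something with over 40 N, if the wrist force passes 120 N, or if a joint passes its speed limit or range.

## Working session

There is one attempt and no reset: what is moved stays moved. The work goes in short steps, Python scripts to look and compute and a tool call to move; the robot and the scene stay as the last step left them, time stands still between calls to the robot, and variables do not carry over. Pictures are saved under pics/ and viewed, at most 10 in all, crops included, and the job is handed in when it is done.

Besides the shell and the picture viewer there is one more tool, called as name(argument=value, ...) on one line, values as JSON. apply_moves: Moves the arm, as the interface text tells. Its arguments: {"type":"object","properties":{"series":{"type":"array","items":{"type":"number"}}},"required":["series"]}

```bash
mkdir -p pics; cat > h.py <<'E'
import numpy as np,cv2
from workcell import bot
from scipy.spatial.transform import Rotation as R
def cam(n):
    p=bot.camera_params(n); return np.array(p["camera_matrix"]),R.from_rotvec(np.ravel(p["rvec"])).as_matrix(),np.ravel(p["tvec"])
def at_z(n,uv,z,c=None):
    K,Rm,t=c or cam(n); d=Rm.T@np.linalg.solve(K,[uv[0],uv[1],1]); o=-Rm.T@t
    return o+d*(z-o[2])/d[2]
def proj(n,P,c=None):
    K,Rm,t=c or cam(n); q=(Rm@np.atleast_2d(P).T).T+t; q=q@K.T; return q[:,:2]/q[:,2:]
def tri(obs):
    A=[];b=[]
    for n,uv in obs:
        K,Rm,t=cam(n); d=Rm.T@np.linalg.solve(K,[*uv,1]); d/=np.linalg.norm(d); M=np.eye(3)-np.outer(d,d); A.append(M); b.append(M@(-Rm.T@t))
    return np.linalg.lstsq(np.vstack(A),np.hstack(b),rcond=None)[0]
def shot(n,f):
    im=bot.camera(n); cv2.imwrite(f"pics/{f}.png",cv2.cvtColor(im,cv2.COLOR_RGB2BGR)); return im
E
python3 - <<'E'
from h import *
s=bot.read_state(); print(s)
for n in("scene","top","wrist"):
    K,Rm,t=cam(n); print(n,K[0,0],-Rm.T@t,Rm[2])
shot("scene","s0");shot("top","t0")
E
```

```text
{'time_s': 0.0, 'joint_positions': array([ 1.15682071,  0.33391332,  0.03984204,  1.46629394, -0.01336486,
        1.34331722, -0.05847607]), 'joint_vel': array([ 0.00064458, -0.00115805, -0.00187946,  0.00206629, -0.00049544,
       -0.00098902,  0.00042493]), 'joint_torque': array([-1.39446154e-03, -6.58557272e+01,  1.36423599e+00, -4.05564702e+01,
        1.65935489e-02,  1.27431095e-02, -4.51166784e-06]), 'tcp_pos': array([ 0.20106103, -0.61758904,  0.21050823]), 'eef_rot': array([-3.10115277e+00, -4.92224613e-01,  6.20730692e-04]), 'contact_force': array([-0.08421167,  0.00973465, -0.07883576]), 'torque': array([-0.063989  , -0.00150579,  0.00630996]), 'grasp_force': 0.0, 'opening': 0.08557085730529312}
scene 492.48721042189453 [1.19400398 0.21322072 0.76086955] [-0.67295775 -0.23738223 -0.70055517]
top 498.6814944277437 [0.42962157 0.00774394 1.13247068] [ 0.11992806 -0.03543471 -0.99215001]
wrist 361.4228285337277 [ 0.2798884  -0.59085783  0.37169427] [-0.30974295 -0.09774931 -0.94578242]
```

View pics/s0.png

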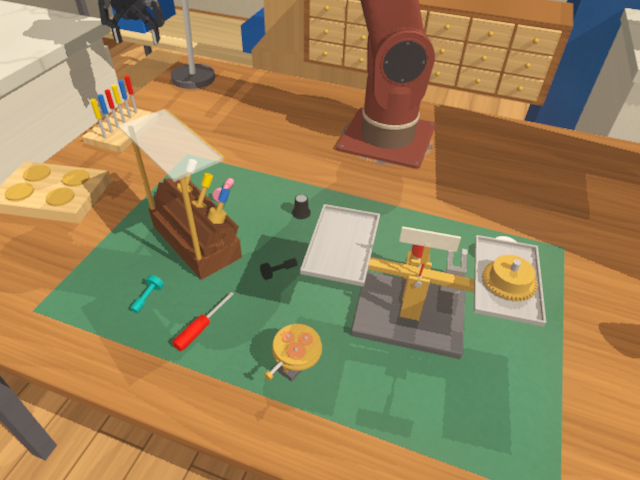

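View pics/t0.png

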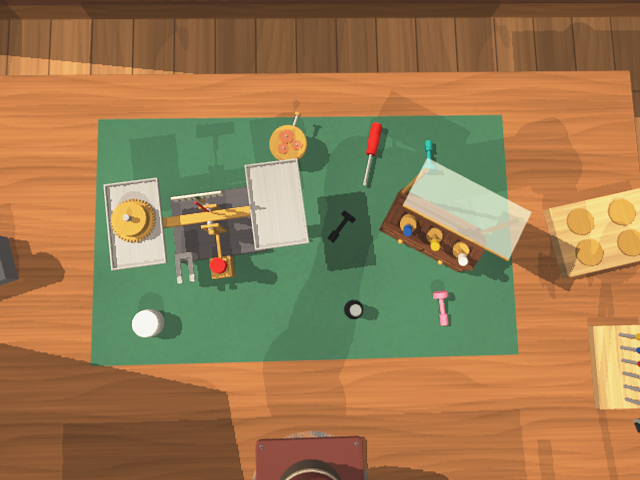

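```bash
python3 - <<'E'
from h import *
T=cv2.imread("pics/t0.png");S=cv2.imread("pics/s0.png")
def blob(I,box,f):
    x0,y0,x1,y1=box; h=cv2.cvtColor(I[y0:y1,x0:x1],cv2.COLOR_BGR2HSV).astype(int)
    m=f(h[...,0],h[...,1],h[...,2]); ys,xs=np.nonzero(m); return np.array([xs.mean()+x0,ys.mean()+y0]),len(xs),(xs.min()+x0,xs.max()+x0,ys.min()+y0,ys.max()+y0)
red=lambda h,s,v:((h<5)|(h>174))&(s>170)&(v>100)
blue=lambda h,s,v:(h>100)&(h<125)&(s>100)
yel=lambda h,s,v:(h>22)&(h<32)&(s>160)&(v>120)
whi=lambda h,s,v:(s<50)&(v>170)
print('pin',b:=blob(T,(205,250,235,285),red),at_z("top",b[0],.105))
K={}
for n,f,tb,sb in(("blue",blue,(395,215,422,245),(212,180,236,212)),("yel",yel,(424,232,447,256),(198,170,216,196)),("white",whi,(453,247,472,270),(184,157,199,178))):
    a,na,bb=blob(T,tb,f);c,nc,bc=blob(S,sb,f);p=tri([("top",a),("scene",c)]);K[n]=p
    print(n,a,na,bb,c,nc,bc,p,proj("top",p),proj("scene",p),at_z("top",a,.15))
d=K["blue"]-K["white"];print(d,np.linalg.norm(d))
# pans
for nm,box in(("w",(235,150,315,255)),("b",(95,170,170,275))):
    x0,y0,x1,y1=box;h=cv2.cvtColor(T[y0:y1,x0:x1],cv2.COLOR_BGR2HSV)
    m=((h[...,1]<50)&(h[...,2]>120)).astype(np.uint8); c=max(cv2.findContours(m,0,1)[0],key=cv2.contourArea)
    r=cv2.minAreaRect(c);B=cv2.boxPoints(r)+[x0,y0];W=np.array([at_z("top",q,.162) for q in B])
    print(nm,W[:,:2].round(4).tolist(),W.mean(0),[np.linalg.norm(W[i]-W[i-1]) for i in range(4)])
c=np.hstack([cv2.resize(T[150:300,95:315],None,fx=2.5,fy=2.5),cv2.resize(S[140:290,130:250],(240,375))]);cv2.imwrite("pics/c1.png",c);print(c.shape)
E
```

```text
pin (array([217.73267327, 265.15841584]), 202, (np.int64(210), np.int64(226), np.int64(257), np.int64(272))) [0.48940695 0.17947601 0.105     ]
blue [407.20731707 230.18292683] 82 (np.int64(403), np.int64(411), np.int64(225), np.int64(235)) [223.6635514  194.89719626] 107 (np.int64(219), np.int64(229), np.int64(188), np.int64(202)) [ 0.54876049 -0.20532592  0.1437838 ] [[407.06399219 230.24496537]] [[223.50527832 194.86736482]] [ 0.54813041 -0.2042802   0.15      ]
yel [434.43103448 245.25862069] 58 (np.int64(431), np.int64(438), np.int64(240), np.int64(249)) [206.71171171 179.68468468] 111 (np.int64(202), np.int64(212), np.int64(173), np.int64(187)) [ 0.51752191 -0.25980117  0.14300973] [[434.61974245 245.17455776]] [[206.91327489 179.72685913]] [ 0.51674081 -0.25752278  0.15      ]
white [462.20987654 259.59259259] 81 (np.int64(458), np.int64(466), np.int64(254), np.int64(265)) [190.68548387 164.83467742] 248 (np.int64(184), np.int64(198), np.int64(157), np.int64(176)) [ 0.48749175 -0.31409768  0.14484961] [[462.52492466 259.45002234]] [[191.01046628 164.90996228]] [ 0.4869203 -0.3117689  0.15     ]
[ 0.06126875  0.10877176 -0.00106581] 0.12484506492703612
w [[0.6811, 0.1479], [0.6987, 0.0131], [0.526, -0.0076], [0.5098, 0.1247]] [0.60390484 0.06953626 0.162     ] [np.float64(0.17282914799440818), np.float64(0.135923043785327), np.float64(0.17401960359586052), np.float64(0.13320295169012977)]
b [[0.6528, 0.3961], [0.6627, 0.2885], [0.4896, 0.2684], [0.4808, 0.3739]] [0.57147257 0.33172239 0.162     ] [np.float64(0.17348228630068596), np.float64(0.10805884532358527), np.float64(0.1742867034394608), np.float64(0.10588530414390725)]
(375, 790, 3)
```

View pics/c1.png

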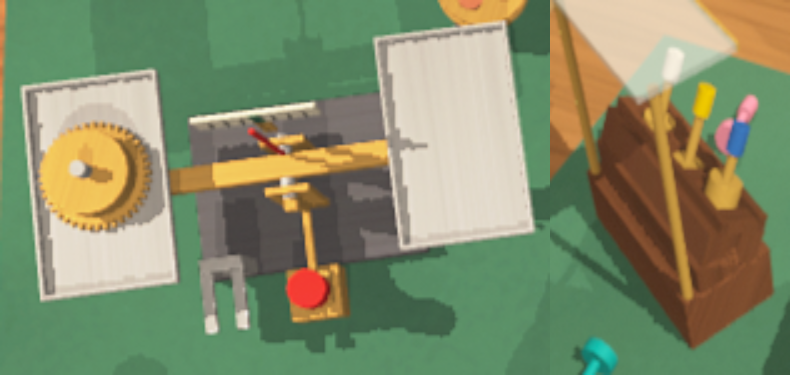

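apply_moves(series=[0,0,0,0,0,-40,0.4,0,0,0,0,0,-40,0.4,0,0,0,0,0,-40,0.4,0,0,0,0,0,-20,0.4,0,0,-0.125,30,0,0,0.4,0,0,-0.125,30,0,0,0.4,0,0,-0.125,30,0,0,0.4,0,0,-0.125,30,0,0,0.4,0,0,0,0,0,0,0.4])

```text
time_s: 0.85
tcp_pos: [0.3121, -0.5561, 0.3511]
eef_rot: [-2.873, -1.268, -0.006]
contact_force: [0.9, 0.4, 0.1]
opening: 0.0598
grasp_force: 0.0
```

```bash
cat >> h.py <<'E'
Z=np.array([0,0,1.])
def down(yaw,tilt=0):
    "tool z down; tilt (rad): approach axis leans so the tool's back goes towards tool +x"
    x=np.array([np.cos(yaw),np.sin(yaw),0]); y=np.cross(-Z,x)
    M=np.column_stack([x,y,-Z]); return M@R.from_rotvec([0,-tilt,0]).as_matrix()
def plan(wps,start=None,step=40,turn=.12):
    "wps: (pos,Rm,fingers); rows: shift in pre-turn axes, then turn"
    s=bot.read_state(); p,Rm=start or (s["tcp_pos"],R.from_rotvec(s["eef_rot"]).as_matrix()); rows=[]
    for P,Q,f in wps:
        w=R.from_matrix(Rm.T@Q).as_rotvec(); d=np.array(P)-p
        n=max(1,int(np.ceil(max(np.linalg.norm(d)*1e3/step,np.linalg.norm(w)/turn)-1e-6)))
        p0=p.copy();R0=Rm.copy()
        for i in range(1,n+1):
            t=p0+d*i/n; a=np.round(w/n,3)+0.; sh=np.round(Rm.T@(t-p)*1e3,1)+0.
            rows.append([*a,*sh,f]); p=p+Rm@sh/1e3; Rm=Rm@R.from_rotvec(a).as_matrix()
    for i in range(0,len(rows),12): print("CALL",[float(round(v,3)) for r in rows[i:i+12] for v in r])
    print(len(rows),"end",p.round(4),Rm[:,2].round(3))
BY=np.deg2rad(6.7); bx=np.array([np.cos(BY),np.sin(BY),0]); by=np.array([-np.sin(BY),np.cos(BY),0])
E
python3 - <<'E'
from h import *
s=bot.read_state();print(s["tcp_pos"],s["eef_rot"])
pin=np.array([.4894,.1795,0])
plan([([.45,-.30,.35],down(np.deg2rad(110)),.4),(pin-[0.03,0.0,-.30],down(np.deg2rad(186.7)),.4)])
E
```

```text
[ 0.31213614 -0.55614286  0.35111181] [-2.87275137 -1.2681248  -0.00582687]
CALL [0.0, 0.0, -0.109, 28.2, -7.1, 0.2, 0.4, 0.0, 0.0, -0.109, 28.8, -3.9, 0.2, 0.4, 0.0, 0.0, -0.109, 29.1, -0.8, 0.3, 0.4, 0.0, 0.0, -0.109, 29.0, 2.3, 0.2, 0.4, 0.0, 0.0, -0.109, 28.6, 5.5, 0.2, 0.4, 0.0, 0.0, -0.109, 27.8, 8.6, 0.2, 0.4, 0.0, 0.0, -0.109, 26.7, 11.6, 0.2, 0.4, 0.0, 0.0, -0.109, 25.2, 14.3, 0.3, 0.4, 0.0, 0.0, -0.109, 23.6, 17.1, 0.2, 0.4, 0.0, 0.0, -0.109, 21.6, 19.5, 0.2, 0.4, 0.0, 0.0, -0.103, 34.4, 13.3, 4.0, 0.4, 0.0, 0.0, -0.103, 32.8, 16.8, 3.9, 0.4]
CALL [0.0, 0.0, -0.103, 30.9, 20.1, 4.0, 0.4, 0.0, 0.0, -0.103, 28.7, 23.2, 3.9, 0.4, 0.0, 0.0, -0.103, 26.2, 26.0, 4.0, 0.4, 0.0, 0.0, -0.103, 23.4, 28.5, 3.9, 0.4, 0.0, 0.0, -0.103, 20.3, 30.8, 4.0, 0.4, 0.0, 0.0, -0.103, 17.0, 32.7, 3.9, 0.4, 0.0, 0.0, -0.103, 13.6, 34.3, 4.0, 0.4, 0.0, 0.0, -0.103, 9.9, 35.5, 3.9, 0.4, 0.0, 0.0, -0.103, 6.3, 36.3, 4.0, 0.4, 0.0, 0.0, -0.103, 2.5, 36.8, 3.9, 0.4, 0.0, 0.0, -0.103, -1.3, 36.9, 4.0, 0.4]
23 end [0.4594 0.1795 0.3   ] [ 0.003  0.003 -1.   ]
```

apply_moves(series=[0,0,-0.109,28,-7,0,0.4,0,0,-0.109,29,-4,0,0.4,0,0,-0.109,29,-1,0,0.4,0,0,-0.109,29,2,0,0.4,0,0,-0.109,29,5,0,0.4,0,0,-0.109,28,9,0,0.4,0,0,-0.109,27,12,0,0.4,0,0,-0.109,25,14,0,0.4,0,0,-0.109,24,17,0,0.4,0,0,-0.109,22,20,0,0.4,0,0,-0.103,34,13,4,0.4,0,0,-0.103,33,17,4,0.4])

```text
time_s: 1.85
tcp_pos: [0.4501, -0.2306, 0.3427]
eef_rot: [-1.542, -2.736, -0.001]
contact_force: [0.6, -0.2, 0.3]
opening: 0.0598
grasp_force: 0.0
```

apply_moves(series=[0,0,-0.103,31,20,4,0.4,0,0,-0.103,29,23,4,0.4,0,0,-0.103,26,26,4,0.4,0,0,-0.103,23,29,4,0.4,0,0,-0.103,20,31,4,0.4,0,0,-0.103,17,33,4,0.4,0,0,-0.103,14,34,4,0.4,0,0,-0.103,10,36,4,0.4,0,0,-0.103,6,36,4,0.4,0,0,-0.103,3,37,4,0.4,0,0,-0.103,-1,37,4,0.4,0,0,0,0,0,0,0.4])

```text
time_s: 2.85
tcp_pos: [0.4624, 0.1819, 0.2989]
eef_rot: [0.184, -3.136, -0.004]
contact_force: [-1.4, -0.1, 0.4]
opening: 0.06
grasp_force: 0.0
```

```bash
python3 - <<'E'
from h import *
s=bot.read_state();print(s["tcp_pos"],s["eef_rot"],s["joint_positions"])
c=cam("wrist");shot("wrist","w1");np.savez("w1",K=c[0],R=c[1],t=c[2])
pin=np.array([.4894,.1795,.110]);print(proj("wrist",[pin,pin+.07*by-[0,0,.028]],c))
E
```

```text
[0.46239739 0.18187499 0.29888515] [ 0.18371111 -3.13552277 -0.00448169] [ 0.37926294  0.03312681 -0.84821621  1.6513937   0.02207148  1.46780606
  1.21690436]
[[311.31415289 225.65968168]
 [375.94442385 217.80934063]]
```

View pics/w1.png

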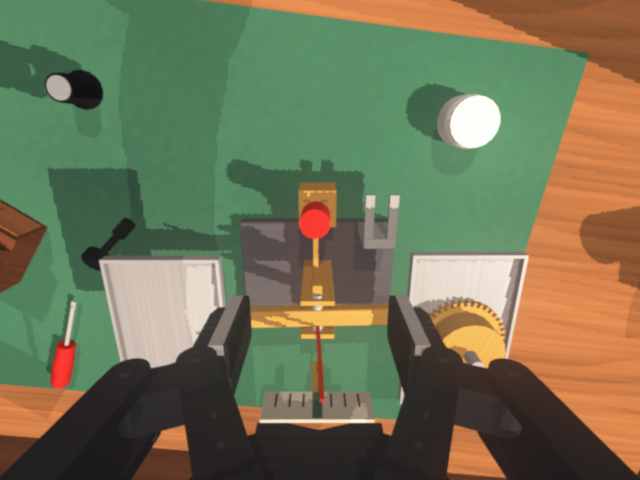

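```bash
python3 - <<'E'
from h import *
d=np.load("w1.npz");c=(d["K"],d["R"],d["t"])
I=cv2.imread("pics/w1.png");h=cv2.cvtColor(I,cv2.COLOR_BGR2HSV).astype(int)
m=((h[...,0]<5)|(h[...,0]>174))&(h[...,1]>150)&(h[...,2]>200);m[:195]=0;m[245:]=0;m[:,:290]=0;m[:,340:]=0
(u,v),r=cv2.minEnclosingCircle(np.argwhere(m)[:,::-1].astype(np.float32));print(u,v,r,m.sum(),at_z("wrist",(u,v),.110,c))
for row in(212,220,228): print(row,h[row,356:406,1].tolist())
print("col",h[190:255,381,1].tolist()); print("colp",h[185:255,369,2].tolist())
E
```

```text
314.2938232421875 222.59278869628906 15.668845176696777 713 [0.48581417 0.18214    0.11      ]
212 [70, 74, 75, 75, 73, 75, 77, 71, 44, 35, 34, 37, 35, 35, 34, 34, 33, 32, 45, 82, 90, 89, 89, 89, 90, 91, 90, 90, 90, 88, 89, 77, 42, 29, 31, 34, 34, 34, 32, 31, 33, 26, 48, 84, 90, 90, 89, 91, 90, 89]
220 [38, 39, 38, 39, 43, 40, 43, 40, 34, 35, 35, 36, 35, 34, 35, 34, 33, 35, 34, 28, 28, 29, 32, 29, 25, 25, 25, 28, 25, 25, 24, 32, 33, 34, 34, 35, 34, 33, 31, 31, 31, 39, 68, 85, 86, 89, 87, 87, 88, 88]
228 [43, 41, 39, 41, 41, 39, 38, 37, 37, 34, 35, 37, 35, 36, 32, 36, 34, 36, 35, 33, 35, 34, 33, 34, 34, 35, 33, 31, 33, 33, 31, 31, 33, 32, 33, 35, 32, 32, 33, 33, 25, 51, 83, 87, 86, 85, 86, 85, 86, 86]
col [89, 90, 90, 91, 91, 88, 91, 90, 90, 91, 87, 90, 88, 89, 87, 87, 88, 88, 91, 88, 90, 90, 91, 90, 87, 85, 79, 76, 49, 25, 25, 30, 32, 34, 33, 33, 33, 31, 35, 33, 36, 33, 34, 34, 33, 36, 33, 36, 36, 36, 34, 33, 35, 35, 35, 35, 34, 32, 34, 33, 31, 32, 30, 31, 32]
colp [143, 144, 144, 145, 145, 144, 145, 143, 138, 129, 192, 225, 226, 225, 224, 225, 225, 225, 225, 225, 224, 224, 220, 187, 155, 152, 151, 152, 151, 152, 151, 151, 152, 151, 151, 150, 151, 150, 150, 151, 151, 150, 152, 150, 151, 151, 151, 151, 151, 152, 150, 151, 151, 145, 149, 153, 155, 155, 155, 155, 157, 157, 155, 130, 93, 78, 77, 77, 78, 76]
```

```bash
python3 - <<'E'
from h import *
d=np.load("w1.npz");c=(d["K"],d["R"],d["t"])
e=at_z("wrist",(381,194.8),.082,c);q=at_z("wrist",(380.9,212),.082,c);b=at_z("wrist",(381,247.7),.082,c)
print(e,q,b,np.linalg.norm(b-e)); pin=np.array([.4858,.1821,0])
for y in(5.5,6.1,6.7): 
    by=np.array([-np.sin(np.deg2rad(y)),np.cos(np.deg2rad(y)),0]);bx=np.cross(by,Z); print(y,(q-pin)@bx,(q-pin)@by,(e-pin)@bx,(e-pin)@by)
plan([([.4865,.1818,.17],down(np.deg2rad(186.7)),.4)])
E
```

```text
[0.45537687 0.25010616 0.082     ] [0.47414051 0.25326469 0.082     ] [0.51502395 0.2604962  0.082     ] 0.06054525497331247
5.5 -0.004784981273788766 0.07195457277268119 -0.02376497021071402 0.07060899966346475
6.1 -0.004031226157977297 0.07200073474870115 -0.023024264961178906 0.07085398976478825
6.7 -0.003277028972789815 0.0720390010327814 -0.022281034841530916 0.07109120992768216
CALL [0.0, 0.0, -0.002, -5.9, 0.2, 32.2, 0.4, 0.0, 0.0, -0.002, -6.0, 0.1, 32.3, 0.4, 0.0, 0.0, -0.002, -5.9, 0.1, 32.2, 0.4, 0.0, 0.0, -0.002, -5.9, 0.1, 32.3, 0.4]
4 end [0.4865 0.1818 0.17  ] [-0.001  0.001 -1.   ]
```

apply_moves(series=[0,0,0,-6,0,32,0.4,0,0,0,-6,0,32,0.4,0,0,0,-6,0,32,0.4,0,0,0,-6,0,32,0.4,0,0,0,0,0,0,0.4,0,0,0,0,0,0,0.4])

```text
time_s: 3.4
tcp_pos: [0.4875, 0.1757, 0.1707]
eef_rot: [0.158, -3.134, 0.0]
contact_force: [-0.8, 0.1, 1.1]
opening: 0.0598
grasp_force: 0.0
```

```bash
python3 - <<'E'
from h import *
s=bot.read_state();print(s["tcp_pos"],s["eef_rot"])
c=cam("wrist");I=shot("wrist","w2");np.savez("w2",K=c[0],R=c[1],t=c[2])
h=cv2.cvtColor(I,cv2.COLOR_RGB2HSV).astype(int)
m=(((h[...,0]<5)|(h[...,0]>174))&(h[...,1]>150)&(h[...,2]>100)).astype(np.uint8)
n,l,st,ce=cv2.connectedComponentsWithStats(m);k=[i for i in range(1,n) if st[i][4]>100];print(st[k],ce[k])
i=max(k,key=lambda i:st[i][4]);print(proj("wrist",[[.4858,.1821,.11],[.4894,.1795,.11]],c));x,y,w,hh,_=st[i]
print(np.percentile(h[...,2][l==i],[5,25,50,75,95]))
cv2.imwrite("pics/w2c.png",cv2.resize(I[120:400,180:500,::-1],None,fx=2,fy=2))
E
```

```text
[0.4874581  0.17574757 0.17068002] [ 1.57841995e-01 -3.13395018e+00  2.27972423e-04]
[[ 303  212   48   57 2162]
 [   0  404   11   51  383]] [[327.08464385 240.86771508]
 [  3.82245431 430.84334204]]
[[326.51516343 244.87599269]
 [322.00609284 249.60405946]]
[159. 226. 253. 253. 253.]
```

View pics/w2c.png

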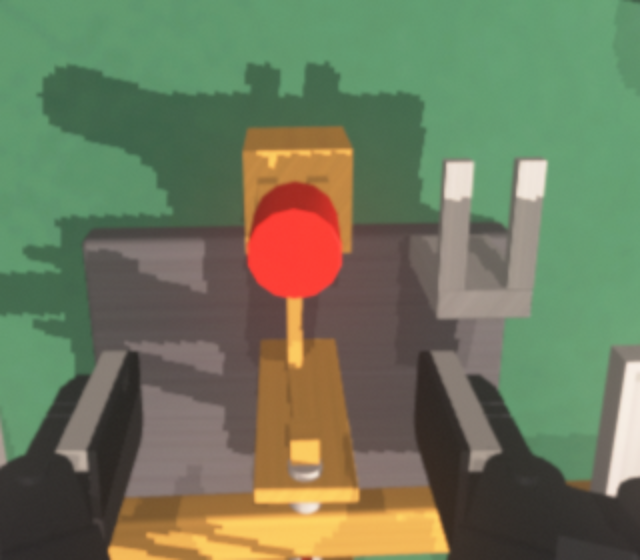

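```bash
python3 - <<'E'
from h import *
d=np.load("w2.npz");c=(d["K"],d["R"],d["t"])
p=at_z("wrist",(327.5,245),.110,c);e=at_z("wrist",(427.5,199.5),.082,c);b=at_z("wrist",(424,264),.082,c)
s=bot.read_state();print(s["tcp_pos"],s["joint_vel"].round(3));print(p,e,b,np.linalg.norm(b-e),np.rad2deg(np.arctan2(*(b-e)[1::-1])),"rel",(e-p)@bx,(e-p)@by,(b-p)@bx,(b-p)@by)
plan([([*p[:2],.13],down(np.deg2rad(186.7)),.4),([*p[:2],.095],down(np.deg2rad(186.7)),.4)],step=20)
E
```

```text
[0.4884229  0.17652937 0.17246327] [ 0.    -0.028 -0.011 -0.029 -0.001 -0.001 -0.002]
[0.48582182 0.18275205 0.11      ] [0.45489186 0.25132198 0.082     ] [0.50406317 0.2584445  0.082     ] 0.04968448511665762 8.242038198186645 rel -0.022718627774669896 0.07171025891025273 0.026947864093329513 0.07304728801738622
CALL [0.0, 0.0, -0.005, 0.6, 2.1, 14.2, 0.4, 0.0, 0.0, -0.005, 0.7, 2.2, 14.1, 0.4, 0.0, 0.0, -0.005, 0.6, 2.1, 14.2, 0.4, 0.0, 0.0, 0.0, 0.0, 0.0, 17.5, 0.4, 0.0, 0.0, 0.0, 0.0, 0.0, 17.5, 0.4]
5 end [0.4858 0.1827 0.095 ] [-0.  0. -1.]
```

apply_moves(series=[0,0,-0.005,1,2,14,0.4,0,0,-0.005,1,2,14,0.4,0,0,-0.005,0,2,14,0.4,0,0,0,0,0,17,0.4,0,0,0,0,0,17,0.4,0,0,0,0,0,0,0.4,0,0,0,0,0,0,0.4,0,0,0,0,0,0,0.4])

```text
time_s: 4.12
tcp_pos: [0.4869, 0.183, 0.0977]
eef_rot: [-0.183, 3.133, 0.001]
contact_force: [-0.6, -1.1, 0.0]
opening: 0.0597
grasp_force: 0.0
```

apply_moves(series=[0,0,0,1,0,3,-0.5,0,0,0,0,0,0,-1,0,0,0,0,0,0,-1,0,0,0,0,0,0,-1,0,0,0,0,0,0,-1,0,0,0,0,0,0,-1,0,0,0,0,0,0,-1])

```text
time_s: 4.7
tcp_pos: [0.4847, 0.1825, 0.0924]
eef_rot: [0.184, -3.136, -0.0]
contact_force: [0.8, 0.8, -1.2]
opening: -0.0001
grasp_force: 0.0
```

```bash
python3 - <<'E'
from h import *
s=bot.read_state();print(s["tcp_pos"],s["opening"],s["grasp_force"])
I=shot("wrist","w3");S=shot("scene","s3")
cv2.imwrite("pics/c3.png",np.hstack([cv2.resize(I[160:460,160:480,::-1],(400,375)),cv2.resize(S[170:370,290:503,::-1],(400,375))]))
E
```

```text
[0.48467256 0.18252286 0.09244842] -0.00011738289437137019 0.0
```

View pics/c3.png

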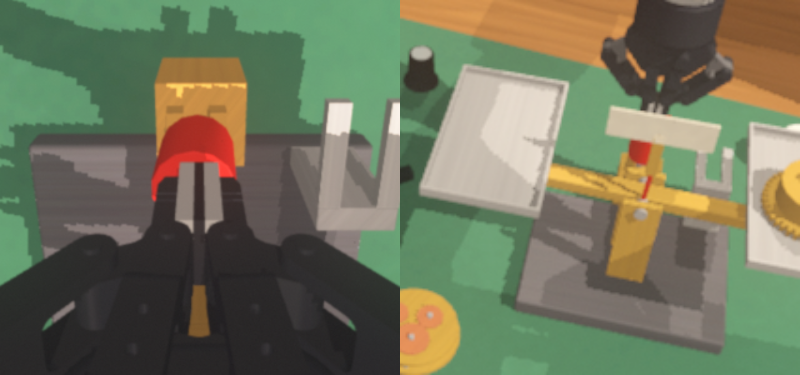

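```bash
python3 - <<'E'
from h import *
c=cam("wrist");t=bot.read_state()["tcp_pos"];print(-c[1].T@c[2])
print(proj("wrist",[t,t-[0,0,.017],t+[0,0,.002],[.4858,.1828,.110],[.4858,.1828,.074],[.47,.1828,.11],[.5018,.1828,.11]],c))
for z in(.075,.11,.12,.14):print(z,at_z("wrist",(318,290),z,c))
T=cv2.imread("pics/t0.png")
for x in range(-3,4): pass
print(proj("top",[[.4858,.1828,.110],[.4858,.1828,.13]]),proj("scene",[[.4858,.1828,.110],[.4858,.1828,.074]]))
E
```

```text
[0.40068089 0.17379741 0.25361891]
[[316.07821623 289.46554486]
 [316.25998927 274.74362166]
 [316.05467147 291.3724516 ]
 [316.19358187 309.95281957]
 [316.55529678 275.517682  ]
 [320.31259715 278.54409327]
 [312.2753707  339.83035427]]
0.075 [0.49396906 0.1845499  0.075     ]
0.11 [0.47568943 0.18244297 0.11      ]
0.12 [0.47046669 0.18184099 0.12      ]
0.14 [0.46002119 0.18063703 0.14      ]
[[215.67612071 266.83471839]
 [213.94928221 266.32260708]] [[422.6275631  237.5089676 ]
 [419.42420371 250.67904836]]
```

apply_moves(series=[0,0,0,0,0,-20,-1,0,0,0,0,0,-20,-1,0,0,0,0,0,-20,-1,0,0,0,0,0,0,-1,0,0,0,0,0,0,-1,0,0,0,0,0,0,-1])

```text
time_s: 5.3
tcp_pos: [0.4845, 0.1823, 0.1519]
eef_rot: [0.184, -3.136, 0.0]
contact_force: [-0.4, 0.5, -1.1]
opening: -0.0002
grasp_force: 0.0
```

```bash
python3 - <<'E'
from h import *
t=bot.read_state()["tcp_pos"];I=shot("wrist","w4");S=shot("scene","s4");T=shot("top","t4")
print(t);tip=t-[0,0,.017]
for n in("wrist","scene","top"):print(n,proj(n,[t,tip,t+[0,0,.056],[.4858,.1828,.110]]))
a=cv2.resize(I[200:460,200:440,::-1],(266,288));b=cv2.resize(S[150:280,370:490,::-1],(266,288));c=cv2.resize(T[210:300,170:253],(266,288))
c=cv2.resize(T[210:300,170:253,::-1],(266,288))
cv2.imwrite("pics/c4.png",np.hstack([a,b,c]))
E
```

```text
[0.48447164 0.18225266 0.15194512]
wrist [[316.00510081 290.41460343]
 [316.19785071 275.63307898]
 [315.02354221 365.68796252]
 [317.0735364  259.97488829]]
scene [[426.43250035 220.72058065]
 [424.80245478 227.43701142]
 [432.11690418 197.29859435]
 [422.6275631  237.5089676 ]]
top [[212.25496344 266.41138703]
 [213.78853792 266.85611182]
 [206.80447495 264.8307873 ]
 [215.67612071 266.83471839]]
```

View pics/c4.png

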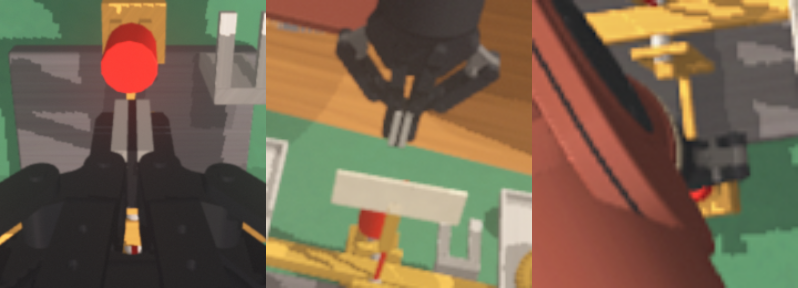

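apply_moves(series=[0,0,0,-1,0,0,0.4,0,0,0,0,0,0,0.4,0,0,0,0,0,0,0.4,0,0,0,0,0,0,0.4,0,0,0,0,0,30,0.4,0,0,0,0,0,30,0.4,0,0,0,0,0,30,0.4,0,0,0,0,0,0,0.4,0,0,0,0,0,0,0.4,0,0,0,0,0,0,0.4])

```text
time_s: 6.28
tcp_pos: [0.4864, 0.1833, 0.0639]
eef_rot: [-0.184, 3.135, 0.001]
contact_force: [-0.1, 0.1, 0.9]
opening: 0.06
grasp_force: 0.0
```

apply_moves(series=[0,0,0,0,0,0,-1,0,0,0,0,0,0,-1,0,0,0,0,0,0,-1,0,0,0,0,0,0,-1,0,0,0,0,0,0,-1,0,0,0,0,0,0,-1])

```text
time_s: 6.78
tcp_pos: [0.4869, 0.1828, 0.0641]
eef_rot: [-0.183, 3.133, 0.0]
contact_force: [-0.9, -1.7, 6.8]
opening: 0.03
grasp_force: 58.7
```

apply_moves(series=[0,0,0,0,0,-10,-1,0,0,0,0,0,-15,-1,0,0,0,0,0,-15,-1,0,0,0,0,0,-15,-1,0,0,0,0,0,-15,-1,0,0,0,0,0,-15,-1,0,0,0,0,0,0,-1,0,0,0,0,0,0,-1,0,0,0,0,0,0,-1])

```text
time_s: 7.53
tcp_pos: [0.4855, 0.1824, 0.1473]
eef_rot: [0.184, -3.136, 0.001]
contact_force: [-1.1, -0.5, -0.6]
opening: 0.0308
grasp_force: 61.5
```

```bash
python3 - <<'E'
from h import *
s=bot.read_state();t=s["tcp_pos"];c=cam("wrist");I=shot("wrist","w5");S=shot("scene","s5");print(t,s["opening"],s["grasp_force"])
np.savez("w5",K=c[0],R=c[1],t=c[2])
N=np.array([.4776,.2523,.082]);N2=np.array([.4795,.2549,.082])
print(proj("wrist",[N,N2],c))
cv2.imwrite("pics/c5.png",np.hstack([cv2.resize(I[150:400,200:480,::-1],(420,375)),cv2.resize(S[170:345,300:476,::-1],(376,375))]))
E
```

```text
[0.48546518 0.18238873 0.14730067] 0.0307645114237678 61.46690368652344
[[421.84164446 244.05685869]
 [425.05732544 247.11370023]]
```

View pics/c5.png

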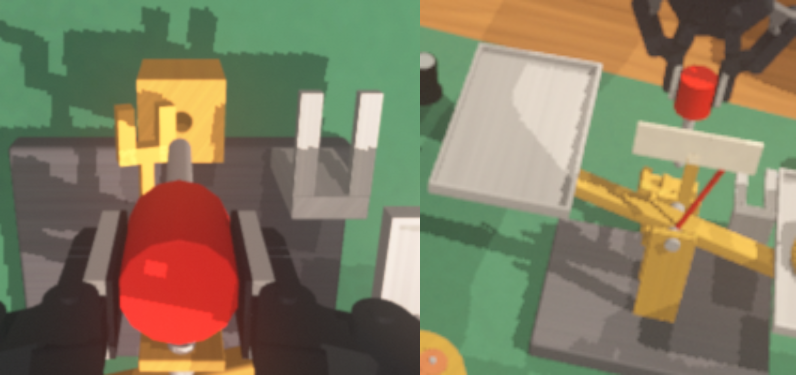

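apply_moves(series=[0,0,0,1,10,-6,-1,0,0,0,1,20,0,-1,0,0,0,1,20,0,-1,0,0,0,1,15,0,-1,0,0,0,1,6,0,-1,0,0,0,0,0,0,-1,0,0,0,0,0,0,-1,0,0,0,0,0,0,-1])

```text
time_s: 8.3
tcp_pos: [0.4727, 0.2515, 0.1532]
eef_rot: [0.182, -3.136, 0.001]
contact_force: [0.7, 0.5, 0.1]
opening: 0.0303
grasp_force: 61.5
```

```bash
python3 - <<'E'
from h import *
s=bot.read_state();t=s["tcp_pos"];print(t,s["eef_rot"],s["contact_force"])
I=shot("wrist","w6");S=shot("scene","s6")
d=t-[.4869,.1828,.0641];print(d@bx,d@by,d[2])
cv2.imwrite("pics/c6.png",np.hstack([cv2.resize(I[130:380,180:460,::-1],(420,375)),cv2.resize(S[180:320,400:540,::-1],(375,375))]))
E
```

```text
[0.47265362 0.25148789 0.15324233] [ 1.82230354e-01 -3.13588951e+00  1.00774877e-03] [0.73800842 0.49985587 0.10195225]
-0.006135217141988614 0.06988093452823911 0.08914232691028022
```

View pics/c6.png

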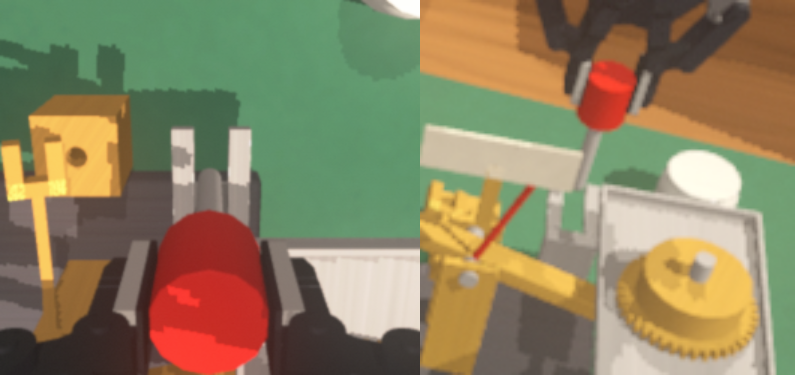

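apply_moves(series=[0,0,0,0,1,15,-1,0,0,0,0,0,15,-1,0,0,0,0,0,15,-1,0,0,0,0,0,15,-1,0,0,0,0,0,10,-1,0,0,0,0,0,5,-1,0,0,0,0,0,0,-1,0,0,0,0,0,0,-1,0,0,0,0,0,0,-1])

```text
time_s: 9.15
tcp_pos: [0.4728, 0.2538, 0.0793]
eef_rot: [-0.184, 3.135, 0.001]
contact_force: [-0.1, 0.5, -0.2]
opening: 0.0302
grasp_force: 61.5
```

apply_moves(series=[0,0,0,0,-1,5,-1,0,0,0,0,0,2,-1,0,0,0,0,0,0,-1,0,0,0,0,0,0,-1])

```text
time_s: 9.48
tcp_pos: [0.473, 0.2525, 0.0724]
eef_rot: [-0.183, 3.135, -0.001]
contact_force: [-1.7, -1.6, 8.0]
opening: 0.0304
grasp_force: 62.7
```

apply_moves(series=[0,0,0,0,0,0,0,0,0,0,0,0,0,0,0,0,0,0,0,0,0,0,0,0,0,0,-10,0,0,0,0,0,0,-20,0,0,0,0,0,0,-40,0,0,0,0,0,0,-40,0,0,0,0,0,0,-40,0,0,0,0,0,0,-40,0,0,0,0,0,0,-20,0])

```text
time_s: 10.32
tcp_pos: [0.473, 0.2538, 0.2872]
eef_rot: [-0.185, 3.131, 0.003]
contact_force: [0.1, 0.3, 0.1]
opening: 0.0426
grasp_force: 0.0
```

```bash
python3 - <<'E'
from h import *
s=bot.read_state();t=s["tcp_pos"];print(t,s["eef_rot"],s["contact_force"])
c=cam("wrist");I=shot("wrist","w7");S=shot("scene","s7");T=shot("top","t7")
def redb(I,box,smin=170):
    x0,y0,x1,y1=box;h=cv2.cvtColor(I[y0:y1,x0:x1],cv2.COLOR_RGB2HSV).astype(int);m=(((h[...,0]<6)|(h[...,0]>174))&(h[...,1]>smin)&(h[...,2]>90)).astype(np.uint8)
    n,l,st,ce=cv2.connectedComponentsWithStats(m);return [(st[i].tolist(),(ce[i]+[x0,y0]).round(1).tolist()) for i in range(1,n) if st[i][4]>12]
P=np.array([.473,.2528,.118]);print("proj top/scene/wrist pin head top",proj("top",P),proj("scene",P),proj("wrist",P,c))
print("top",redb(T,(150,180,260,300)));print("scene",redb(S,(380,200,500,320)));print("wrist",redb(I,(0,0,640,480)))
# needle predicted for tilts: pivot (0,0,120), needle up ~95mm at x~10?
ctr=np.array([.4858,.1828,0])+.1*bx
h=cv2.cvtColor(S[200:320,380:500],cv2.COLOR_RGB2HSV).astype(int);m=(((h[...,0]<6)|(h[...,0]>174))&(h[...,1]>150)&(h[...,2]>90));ys,xs=np.nonzero(m);np.save("red",np.c_[xs+380,ys+200])
for th in(0,-.1,-.16,-.21,-.27,-.32):
    # barrel pan(+y) lower: rotate about x; needle tip goes to +y
    f=lambda r:ctr+[0,0,.12]+r*(by*np.sin(-th)+Z*np.cos(th))+.01*bx
    a,b=proj("scene",[f(.03),f(.09)]);print(th,a.round(1),b.round(1),np.rad2deg(np.arctan2(*(b-a)[::-1])).round(1))
E
```

```text
[0.47304082 0.25376311 0.28715213] [-1.84893573e-01  3.13078014e+00  2.72716572e-03] [0.06229358 0.32314278 0.14225594]
proj top/scene/wrist pin head top [[179.96006918 273.79305654]] [[461.5419008  239.65973298]] [[315.87720638 203.86647604]]
top [([30, 24, 28, 8, 38], [193.8, 207.9]), ([23, 85, 19, 16, 216], [182.6, 272.9])]
scene [([70, 36, 20, 24, 236], [461.2, 248.7]), ([40, 50, 22, 26, 48], [430.9, 262.0])]
wrist [([302, 182, 32, 39, 986], [317.4, 201.3]), ([0, 355, 9, 27, 142], [2.7, 371.7]), ([264, 368, 7, 21, 71], [266.4, 379.5])]
0 [421.2 264.3] [427.6 239. ] -75.8
-0.1 [422.9 264.7] [433.2 240.2] -67.3
-0.16 [424. 265.] [436.4 241.1] -62.4
-0.21 [424.8 265.2] [439.1 242. ] -58.4
-0.27 [425.8 265.6] [442.3 243.2] -53.8
-0.32 [426.6 265.9] [444.8 244.2] -50.1
```

```bash
python3 - <<'E'
from h import *
r=np.load("red.npy");m=(r[:,0]<446)&(r[:,1]>246);q=r[m].astype(np.float32)
vx,vy,x,y=cv2.fitLine(q,cv2.DIST_HUBER,0,.01,.01).ravel();print(len(q),np.rad2deg(np.arctan2(vy,vx)),x,y,q.min(0),q.max(0))
# pan heights from top/wrist/scene: weight pan corners in scene; compare with prediction for tilt
S=cv2.imread("pics/s7.png")
ctr=np.array([.4858,.1828,0])+.1*bx
box=(290,190,400,300);h=cv2.cvtColor(S[190:300,290:400],cv2.COLOR_BGR2HSV)
mk=((h[...,1]<55)&(h[...,2]>110)).astype(np.uint8);c=max(cv2.findContours(mk,0,1)[0],key=cv2.contourArea)
print("obs",cv2.boundingRect(c),cv2.contourArea(c),(cv2.approxPolyDP(c,4,True)[:,0]+[290,190]).tolist())
for th in(0,-.106,-.16,-.21,-.265,-.32):
    o=ctr+by*(-.14*np.cos(th))+Z*(.162-.14*np.sin(th))
    P=[o+sx*.085*bx+sy*.0525*by for sx,sy in((-1,-1),(-1,1),(1,1),(1,-1))];print(th,proj("scene",P).round(1).tolist())
E
```

```text
48 -51.112804 431.6 261.1 [420. 250.] [441. 275.]
obs (14, 0, 82, 93) 4719.5 [[327, 190], [304, 259], [363, 270], [382, 282], [385, 275], [369, 271], [384, 199]]
0 [[323.5, 204.4], [379.1, 214.2], [363.4, 282.2], [300.0, 269.6]]
-0.106 [[324.2, 198.4], [380.4, 208.1], [364.7, 276.1], [300.5, 263.6]]
-0.16 [[324.9, 195.4], [381.4, 205.1], [365.8, 273.1], [301.1, 260.5]]
-0.21 [[325.7, 192.6], [382.6, 202.3], [367.0, 270.3], [301.9, 257.7]]
-0.265 [[326.8, 189.5], [384.1, 199.2], [368.6, 267.3], [303.0, 254.7]]
-0.32 [[328.2, 186.5], [385.8, 196.3], [370.5, 264.3], [304.4, 251.7]]
```

```bash
cat >> h.py <<'E'
OFF=.0335
YR=np.deg2rad(150.6);TI=np.deg2rad(28);RT=down(YR,TI);AX=-RT[:,2]
K={"w200":np.array([.5488,-.2053,.1438]),"w50":np.array([.5175,-.2598,.1430]),"w100":np.array([.4875,-.3141,.1448])}
def eff(p,Q,f): return (np.array(p)+OFF*Q[:,2],Q,f)
E
python3 - <<'E'
from h import *
print(AX)
k=K["w200"]
plan([eff(k+.13*AX+[0,0,.03],RT,0.06),eff(k+.07*AX,RT,.06)])
E
```

```text
[-0.40901011  0.23046535  0.88294759]
CALL [0.014, -0.043, 0.056, 1.4, -39.8, 2.2, 0.06, 0.014, -0.043, 0.056, -0.8, -39.7, 2.8, 0.06, 0.014, -0.043, 0.056, -2.8, -39.7, 3.4, 0.06, 0.014, -0.043, 0.056, -4.9, -39.3, 4.1, 0.06, 0.014, -0.043, 0.056, -6.9, -39.0, 4.9, 0.06, 0.014, -0.043, 0.056, -8.8, -38.4, 5.8, 0.06, 0.014, -0.043, 0.056, -10.7, -37.8, 6.8, 0.06, 0.014, -0.043, 0.056, -12.5, -37.1, 7.7, 0.06, 0.014, -0.043, 0.056, -14.2, -36.2, 8.9, 0.06, 0.014, -0.043, 0.056, -15.7, -35.2, 10.0, 0.06, 0.014, -0.043, 0.056, -17.3, -34.2, 11.2, 0.06, 0.001, 0.001, 0.0, 4.8, -0.1, 28.8, 0.06]
CALL [0.001, 0.001, 0.0, 4.8, 0.0, 28.8, 0.06, 0.001, 0.001, 0.0, 4.7, -0.1, 28.9, 0.06]
14 end [ 0.5339 -0.1969  0.176 ] [ 0.409 -0.23  -0.883]
```

apply_moves(series=[0.014,-0.043,0.056,1,-40,2,0.06,0.014,-0.043,0.056,-1,-40,3,0.06,0.014,-0.043,0.056,-3,-40,3,0.06,0.014,-0.043,0.056,-5,-39,4,0.06,0.014,-0.043,0.056,-7,-39,5,0.06,0.014,-0.043,0.056,-9,-38,6,0.06,0.014,-0.043,0.056,-11,-38,7,0.06,0.014,-0.043,0.056,-12,-37,8,0.06,0.014,-0.043,0.056,-14,-36,9,0.06,0.014,-0.043,0.056,-16,-35,10,0.06,0.014,-0.043,0.056,-17,-34,11,0.06,0,0,0,0,0,0,0.06])

```text
time_s: 11.47
tcp_pos: [0.5067, -0.1898, 0.2539]
eef_rot: [0.688, 2.575, -0.172]
contact_force: [-0.6, 0.6, -0.0]
opening: 0.0453
grasp_force: 0.0
```

apply_moves(series=[0,0,0,0,0,0,0.06,0,0,0,0,0,0,0.06,0,0,0,0,0,0,0.06])

```text
time_s: 11.72
tcp_pos: [0.51, -0.1822, 0.2565]
eef_rot: [0.671, 2.578, -0.168]
contact_force: [-0.9, 0.2, -0.3]
opening: 0.0452
grasp_force: 0.0
```

```bash
cat >> h.py <<'E'
def hsvblobs(I,f,amin=30):
    h=cv2.cvtColor(I,cv2.COLOR_RGB2HSV).astype(int);m=f(h[...,0],h[...,1],h[...,2]).astype(np.uint8)
    n,l,st,ce=cv2.connectedComponentsWithStats(m);return [(st[i].tolist(),ce[i].round(1).tolist()) for i in range(1,n) if st[i][4]>amin]
BLUE=lambda h,s,v:(h>100)&(h<125)&(s>110)&(v>60)
YEL=lambda h,s,v:(h>22)&(h<32)&(s>160)&(v>120)
WHI=lambda h,s,v:(s<40)&(v>200)
E
python3 - <<'E'
from h import *
s=bot.read_state();Q=R.from_rotvec(s["eef_rot"]).as_matrix();print(s["tcp_pos"],Q[:,2],np.rad2deg((R.from_matrix(RT.T@Q)).magnitude()))
c=cam("wrist");I=shot("wrist","w8")
for n,f in(("w200",BLUE),("w50",YEL),("w100",WHI)): print(n,proj("wrist",[K[n],K[n]+.012*AX],c).round(1).tolist(),hsvblobs(I,f)[:8])
T=shot("top","t8")
plan([eff(K["w200"]+.07*AX,RT,.06)])
E
```

```text
[ 0.5100398  -0.18216781  0.25652294] [ 0.40966811 -0.22932188 -0.88294027] 0.2029611091438233
w200 [[316.4, 205.4], [316.4, 209.2]] [([306, 191, 23, 27, 462], [317.4, 204.6])]
w50 [[238.3, 204.1], [235.1, 207.9]] [([226, 196, 28, 23, 430], [238.3, 206.7])]
w100 [[160.7, 205.9], [154.3, 209.8]] [([116, 8, 30, 34, 101], [130.8, 25.1]), ([150, 44, 13, 16, 119], [155.6, 51.2]), ([415, 175, 8, 44, 156], [419.2, 195.1]), ([146, 196, 33, 23, 545], [160.8, 206.0]), ([0, 291, 10, 15, 85], [3.2, 297.5]), ([46, 354, 46, 26, 653], [72.0, 362.7])]
CALL [0.0, 0.0, 0.001, 4.5, -0.4, 28.1, 0.06, 0.0, 0.0, 0.001, 4.5, -0.5, 28.2, 0.06, 0.0, 0.0, 0.001, 4.5, -0.4, 28.1, 0.06]
3 end [ 0.5338 -0.1969  0.176 ] [ 0.41  -0.23  -0.883]
```

apply_moves(series=[0,0,0,5,-1,28,0.06,0,0,0,5,0,28,0.06,0,0,0,4,0,28,0.06,0,0,0,0,0,24,0.06,0,0,0,0,0,24,0.06,0,0,0,0,0,12,0.06,0,0,0,0,0,12,0.06,0,0,0,0,0,0,0.06,0,0,0,0,0,0,0.06,0,0,0,0,0,0,0.06])

```text
time_s: 12.65
tcp_pos: [0.5629, -0.2136, 0.1133]
eef_rot: [0.673, 2.576, -0.168]
contact_force: [-0.3, 0.1, -0.3]
opening: 0.045
grasp_force: 0.0
```

```bash
python3 - <<'E'
from h import *
s=bot.read_state();Q=R.from_rotvec(s["eef_rot"]).as_matrix();e=s["tcp_pos"]-OFF*Q[:,2];print(e,"tool-frame err to knob mm",Q.T@(K["w200"]-e)*1e3)
c=cam("wrist");I=shot("wrist","w9")
print(proj("wrist",[e,K["w200"]],c),hsvblobs(I,BLUE))
E
```

```text
[ 0.54915638 -0.20586945  0.14283763] tool-frame err to knob mm [ 0.06695013  0.32258623 -1.12644983]
[[317.62132194 329.18617793]
 [318.40134967 330.61977306]] [([298, 326, 45, 38, 1333], [319.8, 344.2])]
```

```bash
python3 - <<'E'
from h import *
c=cam("wrist");k=K["w200"];X=RT[:,0];Y=RT[:,1]
for name,sh in(("nom",0),("+6",.006),("+4,x",.004)):
    pts=[k+sh*AX+a*AX+.009*(np.cos(t)*X+np.sin(t)*Y) for a in(-.012,.012) for t in np.linspace(0,6.28,40)]
    p=proj("wrist",pts,c);print(name,p.min(0),p.max(0))
E
```

```text
nom [295.02462263 295.98478427] [342.48060202 367.60059223]
+6 [294.02157521 302.99206862] [343.52811365 378.51811162]
+4,x [294.36541995 300.59850299] [343.16902848 374.77772151]
```

apply_moves(series=[0,0,0,0,0,0,-1,0,0,0,0,0,0,-1,0,0,0,0,0,0,-1,0,0,0,0,0,0,-1,0,0,0,0,0,0,-1,0,0,0,0,0,0,-1])

```text
time_s: 13.2
tcp_pos: [0.5629, -0.214, 0.1134]
eef_rot: [0.673, 2.575, -0.169]
contact_force: [-5.1, 2.9, 7.1]
opening: 0.0162
grasp_force: 58.5
```

```bash
cat >> h.py <<'E'
PV=down(np.deg2rad(186.7));PW=np.array([.6010,.0590,0])
E
python3 - <<'E'
from h import *
s=bot.read_state();Q=R.from_rotvec(s["eef_rot"]).as_matrix();e=s["tcp_pos"]-OFF*Q[:,2]
t=PW+.03*bx
plan([eff(e+.11*AX,Q,-1),eff([.53,-.11,.34],PV@R.from_rotvec([0,-.15,0]).as_matrix(),-1),eff([t[0],t[1],.32],PV,-1)])
E
```

```text
CALL [0.0, 0.0, 0.0, -0.1, 0.0, -36.7, -1.0, 0.0, 0.0, 0.0, 0.0, 0.0, -36.6, -1.0, 0.0, 0.0, 0.0, -0.1, 0.1, -36.7, -1.0, -0.033, 0.055, -0.1, -4.1, 12.9, -16.0, -1.0, -0.033, 0.055, -0.1, -4.4, 13.0, -15.9, -1.0, -0.033, 0.055, -0.1, -5.0, 13.1, -15.7, -1.0, -0.033, 0.055, -0.1, -5.3, 13.0, -15.5, -1.0, -0.033, 0.055, -0.1, -5.8, 13.0, -15.4, -1.0, -0.033, 0.055, -0.1, -6.3, 12.9, -15.3, -1.0, 0.0, 0.03, 0.0, -22.2, 31.9, 7.4, -1.0, 0.0, 0.03, 0.0, -22.4, 31.9, 6.8, -1.0, 0.0, 0.03, 0.0, -22.6, 31.9, 6.0, -1.0]
CALL [0.0, 0.03, 0.0, -22.8, 31.9, 5.4, -1.0, 0.0, 0.03, 0.0, -23.0, 31.9, 4.7, -1.0]
14 end [0.6308 0.0625 0.2865] [-0.001 -0.001 -1.   ]
```

apply_moves(series=[0,0,0,0,0,-15,-1,0,0,0,0,0,-30,-1,0,0,0,0,0,-35,-1,0,0,0,0,0,-30,-1,-0.033,0.055,-0.1,-4,13,-16,-1,-0.033,0.055,-0.1,-4,13,-16,-1,-0.033,0.055,-0.1,-5,13,-16,-1,-0.033,0.055,-0.1,-5,13,-16,-1,-0.033,0.055,-0.1,-6,13,-15,-1,-0.033,0.055,-0.1,-6,13,-15,-1,0,0,0,0,0,0,-1,0,0,0,0,0,0,-1])

```text
time_s: 14.2
tcp_pos: [0.5345, -0.109, 0.3056]
eef_rot: [-0.174, 2.988, 0.013]
contact_force: [0.1, -0.1, -2.5]
opening: 0.0162
grasp_force: 59.3
```

```bash
python3 - <<'E'
from h import *
s=bot.read_state();print(s["tcp_pos"],s["opening"],s["grasp_force"])
t=PW+.03*bx
plan([eff([t[0],t[1],.32],PV,-1)],step=38)
E
```

```text
[ 0.53451337 -0.109046    0.30564807] 0.016215242801310103 59.307870268821716
CALL [0.0, 0.025, 0.0, -18.6, 26.5, 6.0, -1.0, 0.0, 0.025, 0.0, -18.7, 26.6, 5.6, -1.0, 0.0, 0.025, 0.0, -18.9, 26.5, 5.1, -1.0, 0.0, 0.025, 0.0, -18.9, 26.5, 4.6, -1.0, 0.0, 0.025, 0.0, -19.1, 26.5, 4.1, -1.0, 0.0, 0.025, 0.0, -19.2, 26.6, 3.7, -1.0]
6 end [0.6308 0.0625 0.2865] [-0.001  0.    -1.   ]
```

Gripped (force −2.5 N with weight ≈ 200 g). Continue over the pan.

apply_moves(series=[0,0.025,0,-19,27,6,-1,0,0.025,0,-19,27,6,-1,0,0.025,0,-19,26,5,-1,0,0.025,0,-19,27,5,-1,0,0.025,0,-19,26,4,-1,0,0.025,0,-19,26,4,-1,0,0,0,0,0,0,-1,0,0,0,0,0,0,-1,0,0,0,0,0,0,-1])

```text
time_s: 14.95
tcp_pos: [0.63, 0.0613, 0.2845]
eef_rot: [0.181, -3.133, 0.002]
contact_force: [-0.1, -0.5, -1.4]
opening: 0.016
grasp_force: 59.3
```

```bash
python3 - <<'E'
from h import *
s=bot.read_state();Q=R.from_rotvec(s["eef_rot"]).as_matrix();print(s["tcp_pos"],Q[:,2])
c=cam("wrist");I=shot("wrist","w10");S=shot("scene","s10")
# weight pan in wrist: white region hulls vs prediction
for th in(-.265,-.32):
    ctr=np.array([.5851,.1945,0]);o=ctr+by*(-.14*np.cos(th))+Z*(.162-.14*np.sin(th))
    print(th,proj("wrist",[o+sx*.085*bx+sy*.0525*by for sx,sy in((-1,-1),(-1,1),(1,1),(1,-1))],c).round().tolist())
h=cv2.cvtColor(I,cv2.COLOR_RGB2HSV);m=((h[...,1]<50)&(h[...,2]>110)).astype(np.uint8)
for q in cv2.findContours(m,0,1)[0]:
    if cv2.contourArea(q)>1500: print(cv2.contourArea(q),cv2.approxPolyDP(q,6,True)[:,0].tolist())
E
```

```text
[0.62996405 0.06132407 0.28445673] [-0.00281058 -0.00142351 -0.99999504]
-0.265 [[236.0, 60.0], [405.0, 60.0], [388.0, 303.0], [252.0, 303.0]]
-0.32 [[237.0, 59.0], [411.0, 58.0], [393.0, 307.0], [254.0, 308.0]]
3101.0 [[470, 247], [544, 249], [543, 264], [639, 263], [639, 226], [604, 230], [553, 216], [551, 229], [587, 229], [614, 244]]
4921.0 [[639, 75], [583, 75], [556, 209], [571, 212], [567, 181], [586, 151], [614, 135], [639, 135]]
37031.0 [[411, 62], [241, 63], [257, 305], [283, 301], [277, 335], [289, 345], [295, 291], [286, 290], [286, 275], [307, 239], [333, 239], [351, 260], [354, 289], [342, 291], [349, 344], [361, 335], [357, 299], [394, 306], [401, 223], [493, 223], [488, 211], [512, 216], [513, 208], [429, 209], [425, 195], [401, 195], [405, 160], [426, 166], [429, 156], [406, 146], [409, 124], [430, 127], [433, 100], [410, 95]]
```

apply_moves(series=[0,0,0,0,0,20,-1,0,0,0,0,0,25,-1,0,0,0,0,0,15,-1,0,0,0,0,0,8,-1,0,0,0,0,0,8,-1,0,0,0,0,0,8,-1,0,0,0,0,0,8,-1,0,0,0,0,0,0,-1,0,0,0,0,0,0,-1,0,0,0,0,0,0,-1,0,0,0,0,0,0,-1,0,0,0,0,0,0,-1])

```text
time_s: 16.05
tcp_pos: [0.6306, 0.0624, 0.1941]
eef_rot: [0.184, -3.135, 0.0]
contact_force: [0.3, -1.1, 0.4]
opening: 0.0162
grasp_force: 59.4
```

apply_moves(series=[0,0,0,0,0,0,-0.5,0,0,0,0,0,0,-0.3,0,0,0,0,0,0,-0.1,0,0,0,0,0,0,0.06,0,0,0,0,0,-10,0.06,0,0,0,0,0,-25,0.06,0,0,0,0,0,-35,0.06,0,0,0,0,0,-35,0.06,0,0,0,0,0,0,0.06])

```text
time_s: 16.8
tcp_pos: [0.6329, 0.0633, 0.3071]
eef_rot: [-0.184, 3.128, 0.001]
contact_force: [0.3, 0.5, 1.1]
opening: 0.0454
grasp_force: 0.0
```

```bash
cat > chk.py <<'E'
from h import *
import sys
tag=sys.argv[1]
s=bot.read_state();Q=R.from_rotvec(s["eef_rot"]).as_matrix();print(s["time_s"],s["tcp_pos"],Q[:,2].round(3))
c=cam("wrist");I=shot("wrist","w"+tag);S=shot("scene","s"+tag)
ctr=np.array([.5851,.1945,0])
h=cv2.cvtColor(S,cv2.COLOR_RGB2HSV).astype(int);m=((h[...,0]<6)|(h[...,0]>174))&(h[...,1]>150)&(h[...,2]>90);m[:246]=0;m[290:]=0;m[:,:410]=0;m[:,448:]=0
q=np.argwhere(m)[:,::-1].astype(np.float32)
if len(q)>8:
    vx,vy,x,y=cv2.fitLine(q,cv2.DIST_HUBER,0,.01,.01).ravel();print("needle",len(q),np.rad2deg(np.arctan2(vy,vx)),x,y)
hs=cv2.cvtColor(S[150:310,285:400],cv2.COLOR_RGB2HSV);mk=((hs[...,1]<55)&(hs[...,2]>110)).astype(np.uint8);k=max(cv2.findContours(mk,0,1)[0],key=cv2.contourArea)
print("scene pan obs",(cv2.approxPolyDP(k,4,True)[:,0]+[285,150]).tolist())
for th in(-.106,-.053,0,.053):
    o=ctr+by*(-.14*np.cos(th))+Z*(.162-.14*np.sin(th))
    print(th,proj("scene",[o+sx*.085*bx+sy*.0525*by for sx,sy in((-1,-1),(-1,1),(1,1),(1,-1))]).round(1).tolist())
    P=o+.03*bx;print("  knob scene/wrist if upright",proj("scene",P+[0,0,.055]).round(1),proj("wrist",P+[0,0,.055],c).round(1))
for n,f in(("B",BLUE),("Y",YEL)): print(n,"scene",hsvblobs(S[150:330,285:410],f,10),"wrist",hsvblobs(I,f)[:6])
E
python3 chk.py 11
```

```text
16.8 [0.63285361 0.06325288 0.30712532] [ 0.008  0.001 -1.   ]
needle 21 -66.17942 424.1 264.5
scene pan obs [[324, 200], [301, 270], [364, 283], [369, 278], [374, 282], [367, 274], [385, 284], [394, 278], [394, 288], [399, 288], [399, 277], [367, 271], [380, 209]]
-0.106 [[324.2, 198.4], [380.4, 208.1], [364.8, 276.1], [300.5, 263.6]]
  knob scene/wrist if upright [[341.2 221.9]] [[312.  234.8]]
-0.053 [[323.8, 201.4], [379.6, 211.1], [364.0, 279.1], [300.2, 266.6]]
  knob scene/wrist if upright [[340.6 225.2]] [[311.3 231.3]]
0 [[323.6, 204.4], [379.1, 214.2], [363.4, 282.2], [300.0, 269.6]]
  knob scene/wrist if upright [[340.2 228.6]] [[311.3 228. ]]
0.053 [[323.5, 207.5], [378.7, 217.2], [363.1, 285.2], [300.2, 272.7]]
  knob scene/wrist if upright [[340.1 231.9]] [[311.7 224.9]]
B scene [([54, 65, 10, 17, 148], [58.2, 72.6])] wrist [([307, 222, 25, 28, 518], [319.5, 236.5])]
Y scene [] wrist []
```

```bash
python3 - <<'E'
from h import *
plan([eff([.53,-.11,.34],down(np.deg2rad(168.6),.25),.06),eff(K["w50"]+.10*AX,RT,.06)])
E
```

```text
CALL [0.008, -0.049, 0.063, 22.6, -32.4, -1.3, 0.06, 0.008, -0.049, 0.063, 20.4, -33.9, -2.2, 0.06, 0.008, -0.049, 0.063, 18.2, -35.0, -2.7, 0.06, 0.008, -0.049, 0.063, 15.7, -36.1, -3.4, 0.06, 0.008, -0.049, 0.063, 13.3, -37.1, -3.7, 0.06, 0.023, -0.048, 0.059, 9.2, -27.9, 19.5, 0.06, 0.023, -0.048, 0.059, 8.5, -28.0, 19.7, 0.06, 0.023, -0.048, 0.059, 7.8, -28.1, 20.0, 0.06, 0.023, -0.048, 0.059, 7.1, -28.0, 20.2, 0.06, 0.023, -0.048, 0.059, 6.4, -27.9, 20.6, 0.06]
10 end [ 0.4903 -0.2445  0.2018] [ 0.41  -0.233 -0.882]
```

apply_moves(series=[0.008,-0.049,0.063,23,-32,-1,0.06,0.008,-0.049,0.063,20,-34,-2,0.06,0.008,-0.049,0.063,18,-35,-3,0.06,0.008,-0.049,0.063,16,-36,-3,0.06,0.008,-0.049,0.063,13,-37,-4,0.06,0.023,-0.048,0.059,9,-28,19,0.06,0.023,-0.048,0.059,8,-28,20,0.06,0.023,-0.048,0.059,8,-28,20,0.06,0.023,-0.048,0.059,7,-28,20,0.06,0.023,-0.048,0.059,6,-28,20,0.06,0,0,0,0,0,0,0.06,0,0,0,0,0,0,0.06])

```text
time_s: 17.9
tcp_pos: [0.4872, -0.2451, 0.1983]
eef_rot: [0.682, 2.581, -0.173]
contact_force: [0.3, -0.9, 1.0]
opening: 0.0453
grasp_force: 0.0
```

```bash
python3 chk.py 12 | grep -v " knob"; python3 - <<'E'
from h import *
s=bot.read_state();Q=R.from_rotvec(s["eef_rot"]).as_matrix();e=s["tcp_pos"]-OFF*Q[:,2]
print("tool err",Q.T@(K["w50"]-e)*1e3,R.from_matrix(Q.T@RT).as_rotvec(),proj("wrist",K["w50"]))
# tilt by template: match needle/pan heights through top view width of both pans + scene corner rows in s0
T=shot("top","t12")
for f in("t0","t12"):
    I=cv2.imread(f"pics/{f}.png")
    for box in((240,150,315,255),(98,170,170,275)):
        x0,y0,x1,y1=box;h=cv2.cvtColor(I[y0:y1,x0:x1],cv2.COLOR_BGR2HSV);m=((h[...,1]<50)&(h[...,2]>120)).astype(np.uint8);q=max(cv2.findContours(m,0,1)[0],key=cv2.contourArea)
        print(f,[round(v,1) for v in sum(map(lambda a:list(a) if hasattr(a,'__len__') else [a],cv2.minAreaRect(q)),[])],(cv2.approxPolyDP(q,5,True)[:,0]+[x0,y0]).tolist())
E
```

```text
17.9 [ 0.48719421 -0.24511401  0.19834792] [ 0.403 -0.233 -0.885]
needle 21 -66.17942 424.1 264.5
scene pan obs [[324, 200], [301, 270], [364, 282], [380, 210]]
-0.106 [[324.2, 198.4], [380.4, 208.1], [364.8, 276.1], [300.5, 263.6]]
-0.053 [[323.8, 201.4], [379.6, 211.1], [364.0, 279.1], [300.2, 266.6]]
0 [[323.6, 204.4], [379.1, 214.2], [363.4, 282.2], [300.0, 269.6]]
0.053 [[323.5, 207.5], [378.7, 217.2], [363.1, 285.2], [300.2, 272.7]]
B scene [([54, 65, 10, 17, 148], [58.2, 72.6])] wrist []
Y scene [] wrist [([311, 245, 28, 25, 494], [324.1, 257.2])]
tool err [-2.03973111e-01  2.12177950e-03  9.98340411e+01] [-0.0031873  -0.00067567  0.00056375] [[317.98384497 244.59362363]]
t0 [29.0, 54.6, 86.8, 68.6, 81.9] [[296, 158], [244, 165], [247, 191], [240, 189], [240, 204], [251, 206], [254, 247], [240, 243], [242, 251], [308, 242]]
t0 [35.9, 53.5, 88.3, 56.0, 84.0] [[155, 177], [103, 185], [111, 270], [165, 263]]
t12 [31.5, 53.4, 87.8, 62.8, 82.1] [[295, 157], [243, 163], [240, 205], [249, 205], [254, 250], [308, 242]]
t12 [38.1, 54.1, 87.7, 55.3, 84.5] [[157, 178], [105, 187], [113, 270], [167, 263]]
```

```bash
python3 - <<'E'
from h import *
ctr=np.array([.5851,.1945,0])
def pan(th,sg):
    o=ctr+by*(sg*.14*np.cos(th))+Z*(.162+sg*.14*np.sin(th)); return proj("scene",[o+sx*.085*bx+sy*.0525*by for sx,sy in((-1,-1),(-1,1),(1,1),(1,-1))]).round(1).tolist()
for f in("s0","s7","s12"):
    S=cv2.imread(f"pics/{f}.png")
    for nm,(x0,y0,x1,y1) in(("w",(290,150,400,310)),("b",(463,215,565,335))):
        h=cv2.cvtColor(S[y0:y1,x0:x1],cv2.COLOR_BGR2HSV);m=((h[...,1]<55)&(h[...,2]>105)).astype(np.uint8);q=max(cv2.findContours(m,0,1)[0],key=cv2.contourArea)
        print(f,nm,(cv2.approxPolyDP(q,3,True)[:,0]+[x0,y0]).tolist())
    h=cv2.cvtColor(S,cv2.COLOR_BGR2HSV).astype(int);m=((h[...,0]<6)|(h[...,0]>174))&(h[...,1]>130)&(h[...,2]>70);m[:246]=0;m[290:]=0;m[:,:408]=0;m[:,448:]=0
    q=np.argwhere(m)[:,::-1].astype(np.float32)
    if len(q)>5: print("needle",len(q),np.rad2deg(np.arctan2(*cv2.fitLine(q,cv2.DIST_HUBER,0,.01,.01).ravel()[1::-1])),[int(v) for v in (*q.min(0),*q.max(0))])
for th in(0,-.053,-.106,-.265,-.318): print(th,"w",pan(th,-1),"b",pan(th,1))
I=[cv2.imread(f"pics/{f}.png")[185:325,290:560] for f in("s12",)]
cv2.imwrite("pics/c12.png",cv2.resize(I[0],(800,415),interpolation=cv2.INTER_CUBIC))
E
```

```text
s0 w [[323, 204], [300, 273], [360, 286], [378, 280], [391, 287], [394, 283], [398, 288], [399, 279], [367, 271], [379, 213]]
s0 b [[476, 235], [473, 311], [543, 326], [546, 320], [537, 245], [507, 236]]
needle 122 78.86251 [412, 246, 423, 275]
s7 w [[328, 189], [304, 259], [363, 270], [364, 282], [386, 285], [386, 289], [381, 287], [384, 292], [363, 288], [362, 291], [366, 289], [391, 306], [380, 306], [360, 296], [357, 309], [399, 307], [399, 278], [369, 271], [384, 199]]
s7 b [[470, 248], [463, 260], [463, 329], [466, 325], [506, 334], [534, 334], [527, 259], [518, 256], [519, 244], [510, 237], [497, 236], [487, 251]]
needle 48 -51.112804 [420, 250, 441, 275]
s12 w [[324, 200], [301, 270], [365, 281], [369, 272], [388, 284], [389, 276], [367, 271], [380, 210]]
s12 b [[475, 238], [472, 316], [541, 329], [535, 249], [521, 247], [507, 236], [491, 241]]
needle 21 -66.17942 [419, 248, 431, 275]
0 w [[323.6, 204.4], [379.1, 214.2], [363.4, 282.2], [300.0, 269.6]] b [[476.3, 231.1], [537.6, 241.9], [546.2, 318.3], [475.2, 304.3]]
-0.053 w [[323.8, 201.4], [379.6, 211.1], [364.0, 279.1], [300.2, 266.6]] b [[475.1, 234.1], [536.0, 244.8], [544.3, 321.2], [473.8, 307.2]]
-0.106 w [[324.2, 198.4], [380.4, 208.1], [364.8, 276.1], [300.5, 263.6]] b [[473.8, 237.0], [534.3, 247.7], [542.3, 324.0], [472.3, 310.0]]
-0.265 w [[326.8, 189.5], [384.1, 199.2], [368.7, 267.3], [303.0, 254.7]] b [[468.6, 245.1], [527.9, 255.8], [534.7, 331.8], [466.3, 317.9]]
-0.318 w [[328.1, 186.6], [385.8, 196.4], [370.5, 264.4], [304.4, 251.8]] b [[466.5, 247.6], [525.4, 258.3], [531.8, 334.1], [463.9, 320.3]]
```

View pics/c12.png

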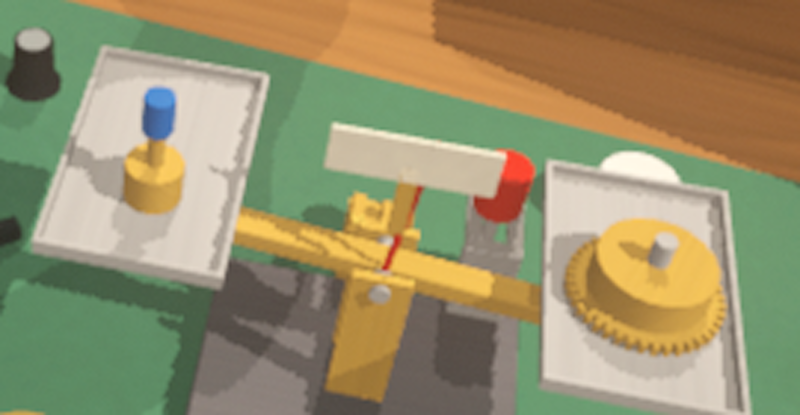

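```bash
python3 - <<'E'
from h import *
s=bot.read_state();Q=R.from_rotvec(s["eef_rot"]).as_matrix();print(s["tcp_pos"])
plan([eff(K["w100"]+.07*AX,RT,.06)])
E
```

```text
[ 0.49093689 -0.24412964  0.20206151]
CALL [-0.001, 0.0, 0.001, -0.4, -31.3, 14.5, 0.06, -0.001, 0.0, 0.001, -0.4, -31.3, 14.4, 0.06]
2 end [ 0.4726 -0.3057  0.1771] [ 0.409 -0.231 -0.883]
```

apply_moves(series=[0,0,0,0,-15,7,0.06,0,0,0,0,-24,11,0.06,0,0,0,0,-24,11,0.06,0,0,0,0,0,0,0.06,0,0,0,0,0,0,0.06,0,0,0,0,0,0,0.06])

```text
time_s: 18.55
tcp_pos: [0.4718, -0.3056, 0.1765]
eef_rot: [0.676, 2.577, -0.173]
contact_force: [0.7, 1.5, -0.0]
opening: 0.0454
grasp_force: 0.0
```

```bash
python3 - <<'E'
from h import *
s=bot.read_state();Q=R.from_rotvec(s["eef_rot"]).as_matrix();e=s["tcp_pos"]-OFF*Q[:,2];k=K["w100"]
c=cam("wrist");I=shot("wrist","w13")
print("tool err",Q.T@(k-e)*1e3,R.from_matrix(Q.T@RT).as_rotvec())
p=proj("wrist",[k+a*AX+.009*(np.cos(t)*RT[:,0]+np.sin(t)*RT[:,1]) for a in(-.012,.012) for t in np.linspace(0,6.28,40)],c);print(p.min(0),p.max(0))
print(hsvblobs(I,WHI,150),hsvblobs(I,YEL,150))
E
```

```text
tool err [-0.87568327  0.44991032 69.82572105] [-0.00292658  0.00013985  0.00069942]
[302.6450109  242.20750752] [334.45853051 286.11282312]
[([249, 0, 33, 44, 244], [265.2, 21.3]), ([286, 43, 19, 27, 293], [295.1, 56.2]), ([307, 252, 31, 31, 722], [321.9, 267.6]), ([0, 312, 48, 103, 2548], [15.9, 351.4])] [([416, 254, 31, 28, 633], [430.7, 267.6])]
```

apply_moves(series=[0,0,0,0,2,22,0.06,0,0,0,0,0,24,0.06,0,0,0,0,0,13,0.06,0,0,0,0,0,12,0.06,0,0,0,0,0,0,0.06,0,0,0,0,0,0,0.06,0,0,0,0,0,0,-1,0,0,0,0,0,0,-1,0,0,0,0,0,0,-1,0,0,0,0,0,0,-1,0,0,0,0,0,0,-1,0,0,0,0,0,0,-1])

```text
time_s: 19.6
tcp_pos: [0.5009, -0.3211, 0.1143]
eef_rot: [0.677, 2.576, -0.174]
contact_force: [-3.0, 2.9, 5.2]
opening: 0.0161
grasp_force: 58.3
```

```bash
python3 - <<'E'
from h import *
s=bot.read_state();Q=R.from_rotvec(s["eef_rot"]).as_matrix();e=s["tcp_pos"]-OFF*Q[:,2];k=K["w100"]
print("tool err",Q.T@(k-e)*1e3,s["opening"],s["grasp_force"],s["contact_force"])
t=PW-.03*bx
plan([eff(e+.11*AX,Q,-1),eff([.50,-.14,.35],PV@R.from_rotvec([0,-.15,0]).as_matrix(),-1),eff([t[0],t[1],.30],PV,-1)],step=38)
E
```

```text
tool err [-1.03412974 -0.56721734 -0.5115567 ] 0.01607112451918444 58.32955598831177 [-3.03485945  2.91718125  5.19789145]
CALL [0.0, 0.0, 0.0, 0.0, -0.1, -36.7, -1.0, 0.0, 0.0, 0.0, -0.1, -0.2, -36.6, -1.0, 0.0, 0.0, 0.0, 0.0, -0.1, -36.7, -1.0, -0.034, 0.055, -0.1, -3.3, 26.6, -18.3, -1.0, -0.034, 0.055, -0.1, -4.9, 26.9, -17.6, -1.0, -0.034, 0.055, -0.1, -6.7, 26.8, -17.0, -1.0, -0.034, 0.055, -0.1, -8.5, 26.7, -16.5, -1.0, -0.034, 0.055, -0.1, -10.2, 26.3, -16.1, -1.0, -0.034, 0.055, -0.1, -11.9, 25.7, -15.8, -1.0, 0.0, 0.025, 0.0, -13.3, 31.0, 10.5, -1.0, 0.0, 0.025, 0.0, -13.6, 30.9, 10.2, -1.0, 0.0, 0.025, 0.0, -13.8, 31.0, 9.9, -1.0]
CALL [0.0, 0.025, 0.0, -14.1, 31.0, 9.5, -1.0, 0.0, 0.025, 0.0, -14.3, 31.0, 9.2, -1.0, 0.0, 0.025, 0.0, -14.5, 30.9, 8.8, -1.0]
15 end [0.5712 0.0555 0.2665] [-0.002  0.002 -1.   ]
```

apply_moves(series=[0,0,0,0,0,-15,-1,0,0,0,0,0,-30,-1,0,0,0,0,0,-35,-1,0,0,0,0,0,-30,-1,-0.034,0.055,-0.1,-3,27,-18,-1,-0.034,0.055,-0.1,-5,27,-18,-1,-0.034,0.055,-0.1,-7,27,-17,-1,-0.034,0.055,-0.1,-9,27,-17,-1,-0.034,0.055,-0.1,-10,26,-16,-1,-0.034,0.055,-0.1,-12,26,-16,-1,0,0,0,0,0,0,-1,0,0,0,0,0,0,-1])

```text
time_s: 20.6
tcp_pos: [0.5069, -0.137, 0.3175]
eef_rot: [-0.177, 2.988, 0.018]
contact_force: [-0.4, -0.0, -2.0]
opening: 0.0161
grasp_force: 58.7
```

```bash
python3 - <<'E'
from h import *
s=bot.read_state();print(s["tcp_pos"],s["opening"],s["grasp_force"])
t=PW-.03*bx
plan([eff([t[0],t[1],.30],PV,-1)],step=36)
E
```

```text
[ 0.50687931 -0.13698837  0.3175332 ] 0.01613641994799215 58.745078444480896
CALL [0.001, 0.025, 0.0, -13.0, 30.6, 10.6, -1.0, 0.001, 0.025, 0.0, -13.3, 30.5, 10.3, -1.0, 0.001, 0.025, 0.0, -13.5, 30.6, 9.9, -1.0, 0.001, 0.025, 0.0, -13.7, 30.6, 9.6, -1.0, 0.001, 0.025, 0.0, -14.0, 30.6, 9.2, -1.0, 0.001, 0.025, 0.0, -14.2, 30.6, 8.7, -1.0]
6 end [0.5712 0.0555 0.2665] [-0.001 -0.003 -1.   ]
```

apply_moves(series=[0,0.025,0,-13,31,9,-1,0,0.025,0,-13,30,9,-1,0,0.025,0,-14,31,9,-1,0,0.025,0,-14,31,9,-1,0,0.025,0,-14,30,9,-1,0,0.025,0,-14,31,8,-1,0,0,0,0,0,0,-1,0,0,0,0,0,0,-1,0,0,0,0,0,0,-1])

```text
time_s: 21.35
tcp_pos: [0.5696, 0.0531, 0.2705]
eef_rot: [0.178, -3.133, -0.004]
contact_force: [-0.9, -0.4, -0.2]
opening: 0.0161
grasp_force: 58.8
```

apply_moves(series=[0,0,0,-1,2,20,-1,0,0,0,0,0,20,-1,0,0,0,0,0,14,-1,0,0,0,0,0,8,-1,0,0,0,0,0,8,-1,0,0,0,0,0,8,-1,0,0,0,0,0,7,-1,0,0,0,0,0,0,-1,0,0,0,0,0,0,-1,0,0,0,0,0,0,-1,0,0,0,0,0,0,-1,0,0,0,0,0,0,-1])

```text
time_s: 22.35
tcp_pos: [0.5707, 0.0569, 0.1865]
eef_rot: [0.181, -3.134, -0.005]
contact_force: [0.3, -0.6, 0.1]
opening: 0.0164
grasp_force: 58.9
```

apply_moves(series=[0,0,0,0,0,0,-0.5,0,0,0,0,0,0,-0.3,0,0,0,0,0,0,-0.1,0,0,0,0,0,0,0.06,0,0,0,0,0,-10,0.06,0,0,0,0,0,-25,0.06,0,0,0,0,0,-35,0.06,0,0,0,0,0,-35,0.06,0,0,0,0,0,-35,0.06,0,0,0,0,0,0,0.06,0,0,0,0,0,0,0.06,0,0,0,0,0,0,0.06])

```text
time_s: 23.35
tcp_pos: [0.5709, 0.0564, 0.3263]
eef_rot: [0.181, -3.133, -0.005]
contact_force: [-0.3, -0.2, -0.6]
opening: 0.045
grasp_force: 0.0
```

apply_moves(series=[0,0,0,20,-20,0,0.06,0,0,0,30,-30,0,0.06,0,0,0,30,-30,0,0.06,0,0,0,0,-35,0,0.06,0,0,0,0,-35,0,0.06,0,0,0,0,0,0,0.06,0,0,0,0,0,0,0.06,0,0,0,0,0,0,0.06,0,0,0,0,0,0,0.06])

```text
time_s: 24.1
tcp_pos: [0.5095, -0.0992, 0.3253]
eef_rot: [0.184, -3.132, -0.006]
contact_force: [0.2, 0.3, 0.3]
opening: 0.045
grasp_force: 0.0
```

```bash
python3 chk.py 14; python3 - <<'E'
from h import *
S=cv2.imread("pics/s14.png")
x0,y0,x1,y1=(463,215,565,335);h=cv2.cvtColor(S[y0:y1,x0:x1],cv2.COLOR_BGR2HSV);m=((h[...,1]<55)&(h[...,2]>105)).astype(np.uint8);q=max(cv2.findContours(m,0,1)[0],key=cv2.contourArea)
print((cv2.approxPolyDP(q,3,True)[:,0]+[x0,y0]).tolist())
h=cv2.cvtColor(S,cv2.COLOR_BGR2HSV).astype(int);m=((h[...,0]<6)|(h[...,0]>174))&(h[...,1]>130)&(h[...,2]>70);m[:246]=0;m[290:]=0;m[:,:408]=0;m[:,448:]=0
q=np.argwhere(m)[:,::-1].astype(np.float32);print(len(q),np.rad2deg(np.arctan2(*cv2.fitLine(q,cv2.DIST_HUBER,0,.01,.01).ravel()[1::-1])) if len(q)>4 else 0)
w=hsvblobs(cv2.cvtColor(S[195:300,290:400],cv2.COLOR_BGR2RGB),lambda h,s,v:(s<25)&(v>225),5);print("white",w)
P=PW-.03*bx
print(proj("scene",[P+[0,0,.155+.062],P+[0,0,.155],P+[0,0,.155+.006]]))
E
```

```text
24.1 [ 0.50954876 -0.09918841  0.32526144] [-0.005  0.004 -1.   ]
needle 14 -74.778725 420.8 268.5
scene pan obs [[323, 206], [300, 275], [363, 288], [370, 273], [391, 286], [394, 277], [367, 271], [379, 215], [357, 212], [353, 198], [346, 199], [344, 209]]
-0.106 [[324.2, 198.4], [380.4, 208.1], [364.8, 276.1], [300.5, 263.6]]
  knob scene/wrist if upright [[341.2 221.9]] [[482.1 383. ]]
-0.053 [[323.8, 201.4], [379.6, 211.1], [364.0, 279.1], [300.2, 266.6]]
  knob scene/wrist if upright [[340.6 225.2]] [[477.8 377.1]]
0 [[323.6, 204.4], [379.1, 214.2], [363.4, 282.2], [300.0, 269.6]]
  knob scene/wrist if upright [[340.2 228.6]] [[474.1 371.4]]
0.053 [[323.5, 207.5], [378.7, 217.2], [363.1, 285.2], [300.2, 272.7]]
  knob scene/wrist if upright [[340.1 231.9]] [[471.1 365.9]]
B scene [([53, 71, 10, 17, 146], [57.3, 79.0])] wrist []
Y scene [] wrist [([140, 181, 21, 21, 118], [151.5, 192.2])]
[[477, 233], [475, 310], [545, 324], [538, 243]]
15 -74.792465
white [([57, 4, 10, 6, 36], [61.4, 6.2])]
[[349.42881342 205.61285729]
 [346.99468335 232.02979601]
 [347.21970449 229.5877039 ]]
```

```bash
python3 -c "
from workcell import bot
print(bot.close_job())"
```

```text
the job is handed in; nothing more can be done
None
```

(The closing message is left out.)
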